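# Hang a slide rack by its bail on the dipping stand and lower it into the staining dish

### The arm

A 7-joint arm with a two-finger parallel gripper is mounted at the origin on a cart in front of the work surface, level with it; the furniture and walls round the work are solid. World frame = base frame: x ahead of the robot, y to its left, z up, the work surface at z = 0. Lengths are in m, angles in rad, forces in N, time in s.
With the tool pointing down it reaches from about 0.4 to 0.85 m from the base axis. Payload 10.4 kg.
Tool frame: the origin (TCP) lies between the finger pads; the fingertips stand ahead of it and the grasp point (between the pads) lies 5 mm behind it (manip.tip_extent is the z of the fingertips in the tool frame, in m); z points along the fingers, y is the line along which they close (so a half turn about z gives the same grasp; the last joint's range is limited). The gripper opens to 85 mm and grips with 20 to 120 N. Pads are 22 mm wide; open, the fingers measure 114 mm over their backs; the gripper's body (76 mm by 85 mm) begins 54 mm behind the grasp point. The pads swing forward as they close: fully open they stand 13 mm farther back than shut.
Start: joints at [-1.333, 0.332, -0.065, 1.46, 0.022, 1.35, -0.088], TCP at [0.161, 0.604, 0.22] pointing down, gripper open.
Joint ranges: [-2.6, 2.6], [-0.5, 2.12], [-1.47, 1.34], [0.16, 2.42], [-1.27, 4.41], [0.06, 2.06], [-2.6, 2.6]. Speed limits (rad/s): [2.22, 2.22, 2.79, 2.79, 3.14, 3.14, 3.14].

### API

Orientations are given as a unit quaternion [x, y, z, w].
In Python, from workcell import status, viewer, manip gives the robot as it stands.
- The arm moves only by the tool play_rows, never from a script. Its argument "plan" is one flat list of numbers, 7 for each row, row after row: the turn, a rotation vector about the tool's x, y, z in degrees, then the shift along the tool's x, y, z in m, then the opening, from 0 (shut) to 1 (fully open). In form: [ax, ay, az, dx, dy, dz, grip, ax, ay, az, dx, dy, dz, grip, ...]. A call has 1 to 20 rows; each row is the pose to reach, as a shift and turn from the pose commanded when the call began, along the tool's axes at that moment; what a row does not reach only later rows make up. A row lasts 1/8 s, in which the tool goes at most 62.5 mm and 10.7 degrees, less where a joint would pass 70% of its speed; a pose out of reach is approached as far as the arm can. A call with a gripper value outside its range is refused whole. The fingers move at their own pace and stop on an object; "squeeze" is the grip in N (left out, the last holds). Time passes only in rows, so rows that repeat a pose let the fingers close. It gives the time, the measured TCP pose, the force, the opening and the grip force at its end, in the units of the state.
- status.get_obs(): the state, without advancing time (a new reading comes with each control period).
- viewer.camera(name): name is "scene" or "top" or "wrist"; returns the picture (480x640x3 uint8, red, green, blue); there is no depth.
- viewer.camera_model(name): a dict with "fx", "fy", "cx", "cy" (pixels), "D" ([k1, k2, p1, p2, k3] as OpenCV has them; the pictures are not rectified), "R" (3x3) and "t" (3): a world point X has camera coordinates R X + t. Camera axes: x right, y down, z forward; pixel columns grow to the right and rows downward; lengths in m; the calibration is good to about 2 mm. A picture is of the moment at which its call begins: read the wrist's pose just before it. camera_model takes no time and is no camera call; for the wrist camera it gives the pose at the moment of the call.
- manip.hand_in(): hands the job in; it is judged then, once.
The state is a dict: "clock": time; "joint_pos": joint angles; "joint_velocities": joint speeds; "tau": joint torques, N m; "position": TCP position; "ee_rot": TCP orientation; "ft_force": force on the tool from outside, world axes, zero at the start; "torque": the same for the moment, N m; "grip_width": opening from 0.0 (shut) to 1.0 (fully open); "grasp_force": force on a finger pad.
Only numpy, scipy, OpenCV 4.12 (cv2) and the standard library are available. Lean on these libraries where they do the work, as an engineer would, in place of code of your own. Each camera call takes 0.05 s, during which the arm holds its last target. There are 200 camera calls.

### The job

Load the dipping stand with the rack of blood-film slides: swing the rack's folded-down wire bail upright while the rack stands on the bench, lift the rack by the bail and hang it level on both prongs of the raised fork, and let go. Then press the fork's knob all the way down so that the hanging rack goes into the staining dish. Do not tip the slides or disturb the other things on the bench.

Things in the scene. Friction and masses are not known exactly. Their poses are not given: they have to be found in the camera images.
- slide_rack: open steel rack, ten glass slides on edge, 86 mm along x, 90 mm along y (112 mm over the bail's pins), end plates 34 mm high with ears up to 55 mm, about 0.27 kg, loose, too wide to grip by its sides. Origin: centre of its underside; z up. The bail's hinge line runs along y, 48 mm above the origin; folded, the bail points along -x. Upright, the bar is 126 mm above the underside
- rack_bail (a joint): angle of the bail: 0 folded down (level, against its stop, on the rack's -x side), 1.57 upright, 3.14 folded to the other side. It swings freely with very little friction and falls back if let go before it is upright.
- bail_grip (a point): middle of the black grip sleeve (9 mm thick, 46 mm long) on the bail's cross-bar, 78 mm from the hinge line; y along the bar. Bare wire 4.4 mm thick goes on straight for 19 mm at each end of the sleeve, then bends into the legs (101 mm apart); it hangs in the fork by these bare parts. Folded, the bar is 48 mm above the bench and 35 mm clear of the rack's side
- dip_stand: fixed dipping stand: grey base plate 218 x 164 mm, 12 mm high, with a glass staining dish (inside 104 x 132 mm, rim 74 mm above the bench) and a steel column 16 mm thick, 227 mm high. Origin: on the bench below the fork's seats, in the middle of the dish; +x points to the column, whose axis is 105 mm away; z up
- dip_fork (a joint): how far the fork has slid down the column (m): 0 at the top, 0.075 fully down on its stop. A friction brake holds it wherever it is left, also with the rack hanging on it; pressing it down takes about 5 to 10 N. The fork is open to the front (-x of the stand) and upwards: its prongs pass between the legs of the upright bail from the front, under the cross-bar
- fork_seat (a point): where the centre of the bail's sleeve comes to hang: midway between the fork's two seats; moves with the fork, 221 mm above the bench at the top; axes as the stand's. Two wire prongs run along x at y = -32 and +32 mm (58 mm free between them), each with an upward-open V dip 11 mm wide at the bottom, 28 mm at the top. Tips at the front (-x) rise 16 mm above this point; cross-piece 37 mm behind
- knob_top (a point): top of the black round knob (29 mm diameter) on the fork, the place to press down; 60 mm behind (+x of the stand) and 22.5 mm above fork_seat, 45 mm in front of the column's axis.
- timer: pink countdown timer, 34 x 68 x 62 mm, bystander; origin under its centre
- specimen_cup: specimen cup with red lid, 58 mm diameter, 59 mm high, bystander; origin under its centre
- control_vial: small white vial with blue cap, 25 mm diameter, 49 mm high, bystander; origin under its centre
- marker: black and grey marker lying down, 135 mm long, 16 mm thick, bystander; origin under its centre

How it is judged:
By the outcome, as a careful person would: the job done as asked, in the order asked, and still so for the second after the job is handed in, with the robot touching nothing.
It also fails if it takes over 64 s, if anything falls off the work surface, if the arm or the gripper's body presses on something with over 40 N, if the wrist force passes 120 N, or if a joint passes its speed limit or range.

## Working session

There is one attempt and no reset: what is moved stays moved. The work goes in short steps, Python scripts to look and compute and a tool call to move; the robot and the scene stay as the last step left them, time stands still between calls to the robot, and variables do not carry over. Pictures are saved under pics/ and viewed, at most 10 in all, crops included, and the job is handed in when it is done.

Besides the shell and the picture viewer there is one more tool, called after "Emit:" by a JSON object that holds its "name" and its "arguments", one argument or row to a line. play_rows: Moves the arm, as the interface text tells. Its arguments: {"type":"object","properties":{"plan":{"type":"array","items":{"type":"number"}},"squeeze":{"type":"number"}},"required":["plan"]}

```bash
mkdir -p pics
python3 - <<'E'
from workcell import status, viewer, manip
import cv2,numpy as np
for n in("scene","top"):
    cv2.imwrite(f"pics/{n}0.png",viewer.camera(n)[:,:,::-1])
    m=viewer.camera_model(n);print(n,m)
print(manip.tip_extent);print(status.get_obs())
E
```

```text
scene {'fx': 556.6412924319515, 'fy': 556.6412924319515, 'cx': 323.7237582894859, 'cy': 247.84929057561064, 'D': array([-0.00999209,  0.        ,  0.        ,  0.        ,  0.        ]), 'R': array([[ 0.79927324, -0.6006024 ,  0.02095326],
       [-0.36023424, -0.50671965, -0.78324102],
       [ 0.48103387,  0.61847551, -0.621365  ]]), 't': array([-0.45775646,  0.3127965 ,  1.05446906])}
top {'fx': 621.1840686621309, 'fy': 621.1840686621309, 'cx': 315.2777984857198, 'cy': 241.75009038539676, 'D': array([-0.06350852,  0.        ,  0.        ,  0.        ,  0.        ]), 'R': array([[-2.25580059e-02, -9.99745532e-01, -8.68989705e-05],
       [-9.89172570e-01,  2.23320480e-02, -1.45047944e-01],
       [ 1.45012975e-01, -3.18603431e-03, -9.89424624e-01]]), 't': array([0.01290539, 0.59134261, 1.67143666])}
0.014
{'clock': 0.1, 'joint_pos': array([-1.33259626,  0.33280811, -0.0647007 ,  1.46082534,  0.02157484,
        1.34989492, -0.08848149]), 'joint_velocities': array([-9.48177710e-04, -2.11269006e-03,  1.50163907e-03, -3.24068200e-03,
        8.96855228e-04, -1.13619626e-03, -3.82608664e-05]), 'tau': array([ 1.62274235e-03, -6.26747632e+01,  4.94099397e-02, -3.92425525e+01,
        1.62354915e-02,  7.05524697e-03, -3.68794019e-05]), 'position': array([0.16106583, 0.60354231, 0.21881112]), 'ee_rot': array([ 1.30014810e-01,  9.91511858e-01, -6.17335173e-04, -6.58225516e-05]), 'ft_force': array([-1.43625191, -0.37548315,  0.12775706]), 'torque': array([ 0.00660725, -0.00096384,  0.06068606]), 'grasp_force': 0.0, 'grip_width': 0.9990153815432691}
```

View pics/scene0.png

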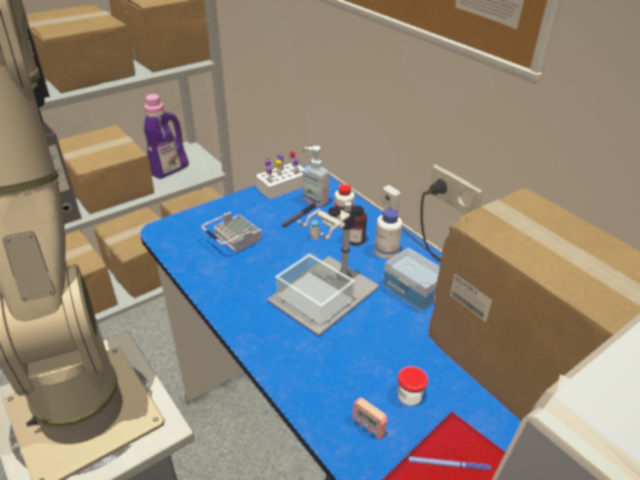

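View pics/top0.png

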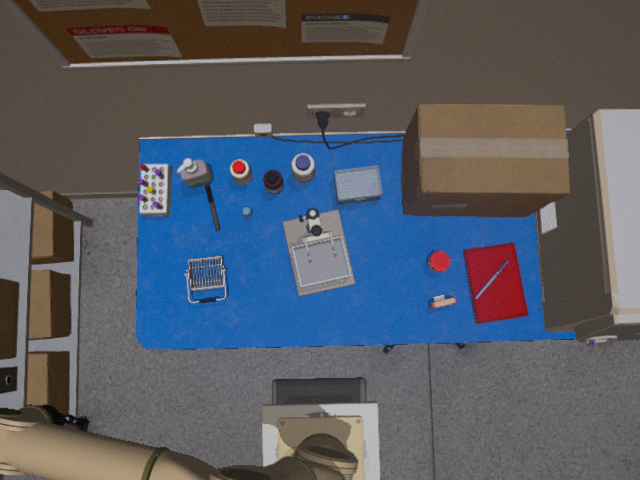

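The scene view shows the rack at about (232,232) and the stand at about (322,290). In the top view, the rack is at (206,275) with its bail's black sleeve at (208,300). The stand's column is at (313,222), with its prongs pointing toward the robot.

```bash
cat > h.py <<'E'
from workcell import status, viewer, manip
import cv2,numpy as np
from scipy.spatial.transform import Rotation as Ro
def ray(m,uv):
    K=np.array([[m['fx'],0,m['cx']],[0,m['fy'],m['cy']],[0,0,1]])
    p=cv2.undistortPoints(np.array([[uv]],float),K,np.array(m['D']))[0,0]
    R=np.array(m['R']);d=R.T@np.array([p[0],p[1],1]);return -R.T@m['t'],d/np.linalg.norm(d)
def plane(m,uv,z):
    c,d=ray(m,uv);return c+d*(z-c[2])/d[2]
def tri(*mu):
    A=np.zeros((3,3));b=np.zeros(3)
    rs=[ray(m,u) for m,u in mu]
    for c,d in rs:
        P=np.eye(3)-np.outer(d,d);A+=P;b+=P@c
    x=np.linalg.solve(A,b);return x,[np.linalg.norm((np.eye(3)-np.outer(d,d))@(x-c)).round(4) for c,d in rs]
def proj(m,X):
    K=np.array([[m['fx'],0,m['cx']],[0,m['fy'],m['cy']],[0,0,1]])
    return cv2.projectPoints(np.array([X],float),cv2.Rodrigues(np.array(m['R']))[0],np.array(m['t']),K,np.array(m['D']))[0].ravel()
def rel(target,Rt=None):
    "shift and turn in the tool axes from the present pose"
    o=status.get_obs();R=Ro.from_quat(o['ee_rot'])
    s=R.inv().apply(np.array(target)-o['position'])
    t=(R.inv()*Rt).as_rotvec(degrees=True) if Rt is not None else np.zeros(3)
    return t.round(2),s.round(4)
E
python3 - <<'E'
from h import *
m=viewer.camera_model("top");im=cv2.imread("pics/top0.png")
for n,uv,z in[("sleeve",(208,300),.048),("bailL",(189,301),.048),("bailR",(227,299),.048),("rack",(207,272),.034),("seat~",(321,258),.221),("knob",(315,229),.24),("cup",(440,261),.06),("timer",(441,301),.06),("vial",(247,211),.049),("mark",(212,208),.01)]:
    print(n,plane(m,uv,z).round(3))
a=cv2.resize(im[240:320,170:245],None,fx=5,fy=5,interpolation=2)
b=cv2.resize(im[200:300,270:370],None,fx=4,fy=4,interpolation=2)
cv2.imwrite("pics/c1.png",np.hstack([a,b]))
w=viewer.camera_model("wrist");o=status.get_obs();R=Ro.from_quat(o['ee_rot']).as_matrix()
C=-w['R'].T@w['t'];print("cam in tool",R.T@(C-o['position']),"axis",R.T@w['R'][2],"x",R.T@w['R'][0],w['fx'])
print(R)
E
```

```text
sleeve [0.437 0.295 0.048]
bailL [0.436 0.347 0.048]
bailR [0.439 0.243 0.048]
rack [0.515 0.3   0.034]
seat~ [ 0.525 -0.013  0.221]
knob [0.594 0.    0.24 ]
cup [ 0.528 -0.339  0.06 ]
timer [ 0.419 -0.337  0.06 ]
vial [0.681 0.187 0.049]
mark [0.7   0.291 0.01 ]
cam in tool [ 0.07347671  0.00114995 -0.15475911] axis [-2.87819869e-01 -8.59559679e-05  9.57684560e-01] x [-5.48699313e-04  9.99999847e-01 -7.51506422e-05] 356.2935208403942
[[-9.66192290e-01  2.57822371e-01 -2.91053111e-04]
 [ 2.57822533e-01  9.66191536e-01 -1.20707447e-03]
 [-2.99977497e-05 -1.24130610e-03 -9.99999229e-01]]
```

View pics/c1.png

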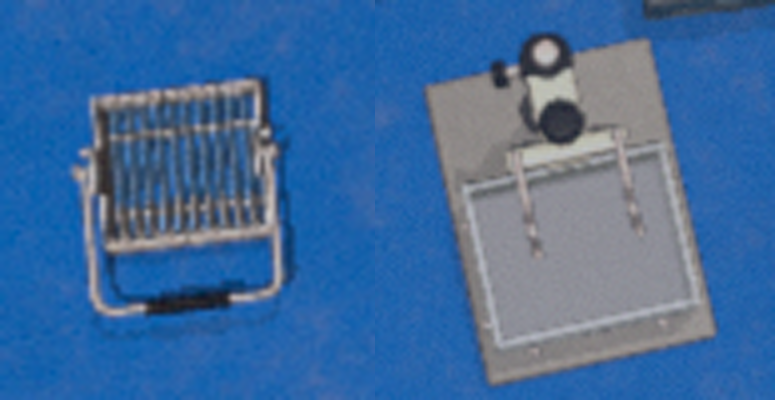

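The crops show the rack turned slightly, with its sleeve running from about (147,306) to (230,297) in the crop. The stand is turned about +12°, with knob, column and prongs all clear. Next I'll move the wrist camera over the rack.

```bash
cat >> h.py <<'E'
def tool(yaw,tilt):
    "tool x along rack/stand y, tool z down, tilted tilt deg toward +x; deg"
    y,a=np.radians([yaw,tilt]);f=np.array([np.cos(y),np.sin(y),0]);l=np.array([-np.sin(y),np.cos(y),0]);u=np.array([0,0,1])
    return Ro.from_matrix(np.c_[l,np.cos(a)*f+np.sin(a)*u,np.sin(a)*f-np.cos(a)*u])
E
python3 -c "
from h import *
print(rel([.44,.33,.25],tool(5,0)))"
```

```text
(array([-6.000e-02,  4.000e-02,  7.006e+01]), array([-0.34  , -0.1924, -0.0309]))
```

Emit:
{"name": "play_rows", "arguments": {
  "plan": [0, 0, 7, -0.034, -0.019, -0.003, 0.35, 0, 0, 14, -0.068, -0.038, -0.006, 0.35, 0, 0, 21, -0.102, -0.058, -0.009, 0.35, 0, 0, 28, -0.136, -0.077, -0.012, 0.35, 0, 0, 35, -0.17, -0.096, -0.015, 0.35, 0, 0, 42, -0.204, -0.115, -0.018, 0.35, 0, 0, 49, -0.238, -0.135, -0.021, 0.35, 0, 0, 56, -0.272, -0.154, -0.024, 0.35, 0, 0, 63, -0.306, -0.173, -0.028, 0.35, 0, 0, 70, -0.34, -0.192, -0.031, 0.35, 0, 0, 70, -0.34, -0.192, -0.031, 0.35, 0, 0, 70, -0.34, -0.192, -0.031, 0.35]
}}

```text
clock: 1.6
position: [0.4396, 0.3311, 0.2502]
ee_rot: [0.675, 0.738, -0.0, -0.0]
ft_force: [-0.2, -0.4, -0.1]
grip_width: 0.349
grasp_force: 0.0
```

```bash
cat >> h.py <<'E'
import pickle
def snap(n,cam="wrist"):
    o=status.get_obs();m=viewer.camera_model(cam);im=viewer.camera(cam)[:,:,::-1].copy()
    cv2.imwrite(f"pics/{n}.png",im);pickle.dump((m,o),open(f"pics/{n}.pkl","wb"));return im,m,o
def load(n): return (cv2.imread(f"pics/{n}.png"),)+pickle.load(open(f"pics/{n}.pkl","rb"))
E
python3 -c "
from h import *
im,m,o=snap('w1');print(o['clock'],o['position'],o['joint_pos'],o['grip_width'],o['ft_force'])"
```

```text
1.6 [0.43955279 0.33112868 0.25015   ] [-0.98694635  0.14795725  0.28976814  1.63007891 -0.04344568  1.370461
 -0.60189555] 0.3492435734332419 [-0.19143923 -0.40775392 -0.06805721]
```

View pics/w1.png

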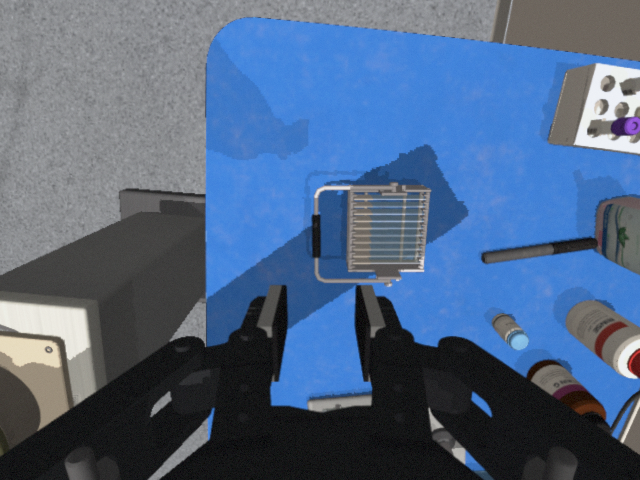

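The wrist view shows the black sleeve at (317,236), the rack body at about (390,230) and the wire legs at rows 187 and 280. I'll take a second view from a shifted place for triangulation, then look at the stand.

Emit:
{"name": "play_rows", "arguments": {
  "plan": [0, 0, 0, -0.03, 0, 0, 0.35, 0, 0, 0, -0.06, 0, 0, 0.35, 0, 0, 0, -0.09, 0, 0, 0.35, 0, 0, 0, -0.09, 0, 0, 0.35, 0, 0, 0, -0.09, 0, 0, 0.35]
}}

```text
clock: 2.28
position: [0.4474, 0.2424, 0.2505]
ee_rot: [0.674, 0.738, 0.0, -0.0]
ft_force: [-0.1, 0.6, 0.6]
grip_width: 0.351
grasp_force: 0.0
```

Run:
```python
from h import *
snap('w2')
def sleeve(n,pred):
    im,m,o=load(n);u,v=proj(m,pred).round().astype(int)
    r=45;x0,y0=max(u-r,0),max(v-r,0);c=im[y0:v+r,x0:u+r].max(2)<60
    nn,l,s,ce=cv2.connectedComponentsWithStats(c.astype(np.uint8))
    i=1+np.argmin([np.hypot(*(q-[u-x0,v-y0]))-.05*a for q,a in zip(ce[1:],s[1:,4])])
    ys,xs=np.where(l==i);p=cv2.fitLine(np.c_[xs,ys].astype(np.float32),2,0,.01,.01).ravel()
    print(n,ce[i]+[x0,y0],s[i],p[:2]);t=(np.c_[xs,ys]-p[2:])@p[:2]
    e=[p[2:]+p[:2]*k+[x0,y0] for k in (t.min(),t.max())]; e.sort(key=lambda q:q[1])
    return m,ce[i]+[x0,y0],e
A=sleeve('w1',[.437,.297,.048]);B=sleeve('w2',[.437,.297,.048])
print(tri((A[0],A[1]),(B[0],B[1])));
for k in(0,1):print(tri((A[0],A[2][k]),(B[0],B[2][k])), plane(A[0],A[2][k],.048),plane(B[0],B[2][k],.048))
print(plane(A[0],A[1],.048),plane(B[0],B[1],.048))
```

```text
w1 [315.92 235.4 ] [ 42  22   8  42 300] [0.00279017 0.9999961 ]
w2 [315.6039886  147.87179487] [ 42  19   8  47 351] [0.01079153 0.99994177]
(array([0.43730555, 0.30003743, 0.04795277]), [np.float64(0.0), np.float64(0.0)])
(array([0.43529818, 0.32141419, 0.04632167]), [np.float64(0.0001), np.float64(0.0001)]) [0.43537914 0.3218153  0.048     ] [0.43523449 0.32138346 0.048     ]
(array([0.43938185, 0.27792571, 0.04971499]), [np.float64(0.0001), np.float64(0.0001)]) [0.439299   0.27730057 0.048     ] [0.4394863 0.277749  0.048    ]
[0.43729627 0.30005057 0.048     ] [0.4373148  0.30004038 0.048     ]
```

View pics/w2.png

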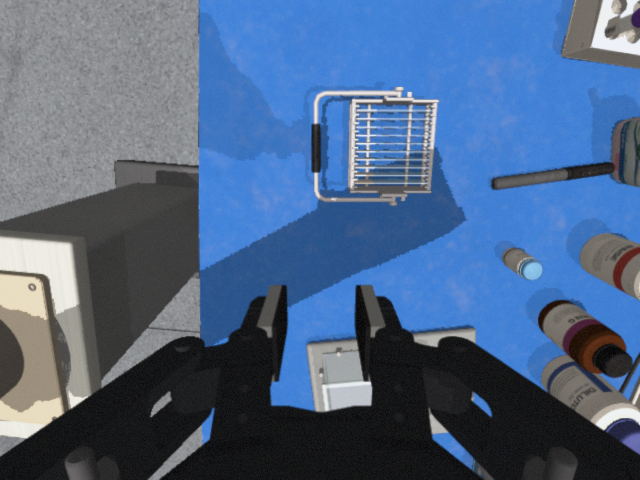

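The second view shows the sleeve at (316,148). Triangulation puts its centre at (0.437, 0.300, 0.048), with the rack's yaw about 5.2°. The stand comes next.

Emit:
{"name": "play_rows", "arguments": {
  "plan": [0, 0, 0, -0.04, 0.01, -0.02, 0.35, 0, 0, 0, -0.08, 0.02, -0.04, 0.35, 0, 0, 0, -0.12, 0.03, -0.06, 0.35, 0, 0, 0, -0.156, 0.04, -0.08, 0.35, 0, 0, 0, -0.156, 0.04, -0.08, 0.35, 0, 0, 0, -0.156, 0.04, -0.08, 0.35]
}}

```text
clock: 3.08
position: [0.5014, 0.0908, 0.3299]
ee_rot: [0.674, 0.738, -0.0, -0.0]
ft_force: [-0.1, 0.5, -0.1]
grip_width: 0.35
grasp_force: 0.0
```

```bash
python3 -c "
from h import *
im,m,o=snap('w3');print(o['position'],o['joint_pos'])"
```

```text
[0.50135133 0.09079975 0.32994524] [-0.75250584  0.02126202  0.49760724  1.59717439 -0.01038996  1.52647431
 -0.16425496]
```

Emit:
{"name": "play_rows", "arguments": {
  "plan": [0, 0, 0, -0.025, 0, 0, 0.35, 0, 0, 0, -0.05, 0, 0, 0.35, 0, 0, 0, -0.06, 0, 0, 0.35, 0, 0, 0, -0.06, 0, 0, 0.35, 0, 0, 0, -0.06, 0, 0, 0.35]
}}

```text
clock: 3.75
position: [0.5068, 0.031, 0.3302]
ee_rot: [0.675, 0.738, -0.0, -0.0]
ft_force: [0.7, 0.6, 0.2]
grip_width: 0.347
grasp_force: 0.0
```

```bash
python3 -c "
from h import *
im,m,o=snap('w4');a=load('w3')[0]
cv2.imwrite('pics/c2.png',np.hstack([a[20:420,200:600],im[20:420,200:600]]))
for n in('w3','w4'):
  q=load(n)[1];print([proj(q,x).round() for x in([.525,-.013,.221],[.594,0,.24])])"
```

```text
[array([337., 350.]), array([425., 356.])]
[array([338., 285.]), array([432., 288.])]
```

View pics/c2.png

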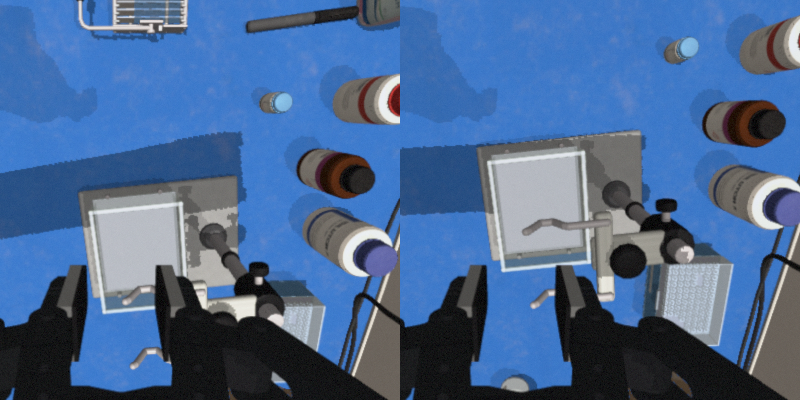

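In the second view (right) the fork's two prongs sit at about rows 225 and 297 of the crop, the knob at (628,260) and the column's top at (680,253). The fingers still hide part of it, so I'll shift further along -y.

Emit:
{"name": "play_rows", "arguments": {
  "plan": [0, 0, 0, -0.03, 0, 0, 0.35, 0, 0, 0, -0.06, 0, 0, 0.35, 0, 0, 0, -0.08, 0, 0, 0.35, 0, 0, 0, -0.08, 0, 0, 0.35, 0, 0, 0, -0.08, 0, 0, 0.35]
}}

```text
clock: 4.42
position: [0.5141, -0.0487, 0.3303]
ee_rot: [0.675, 0.738, 0.0, -0.0]
ft_force: [-0.0, 0.1, -0.6]
grip_width: 0.349
grasp_force: 0.0
```

```bash
python3 -c "
from h import *
im,m,o=snap('w5')"
```

Emit:
{"name": "play_rows", "arguments": {
  "plan": [0, 0, 0, -0.03, 0, 0, 0.35, 0, 0, 0, -0.06, 0, 0, 0.35, 0, 0, 0, -0.07, 0, 0, 0.35, 0, 0, 0, -0.07, 0, 0, 0.35, 0, 0, 0, -0.07, 0, 0, 0.35]
}}

```text
clock: 5.1
position: [0.5204, -0.1183, 0.3304]
ee_rot: [0.674, 0.738, 0.0, -0.0]
ft_force: [-0.9, -0.6, -0.4]
grip_width: 0.349
grasp_force: 0.0
```

```bash
python3 -c "
from h import *
im,m,o=snap('w6');a=load('w5')[0];print(o['joint_pos'])
f=lambda i:cv2.resize(i,None,fx=1.6,fy=1.6,interpolation=2)
cv2.imwrite('pics/c3.png',np.hstack([f(a[60:360,280:530]),f(im[0:300,280:530])]))
for n in('w5','w6'):
  q=load(n)[1];print([proj(q,x).round() for x in([.525,-.013,.221],[.594,0,.24])])"
```

```text
[-0.51598341  0.08767555  0.71187345  1.54757722 -0.05779121  1.52796844
  0.28679894]
[array([339., 186.]), array([442., 181.])]
[array([341.,  86.]), array([452.,  71.])]
```

View pics/c3.png

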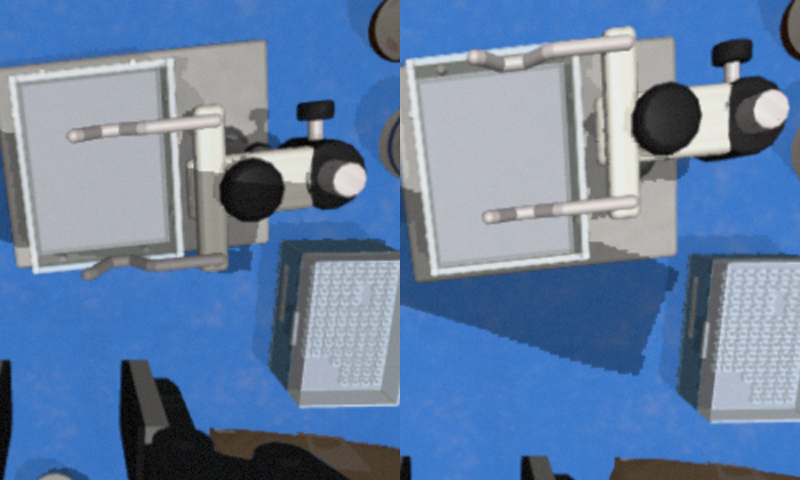

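Both views are clear. In the left crop the prong tips are at (75,136) and (90,274) and the knob at (252,190). In the right crop the tips are at (75,56) and (88,217) and the knob at (267,119), after taking off the 400 px offset.

Run:
```python
from h import *
m5=load('w5')[1];m6=load('w6')[1]
P={'tipL':((75,136),(75,56),.237),'tipR':((90,274),(88,217),.237),'endL':((219,119),(230,37),.221),'endR':((219,263),(233,203),.221),'knob':((252,190),(267,119),.2435),'col':((349,180),(371,107),.227)}
for k,(a,b,z) in P.items():
    a=(280+a[0]/1.6,60+a[1]/1.6);b=(280+b[0]/1.6,b[1]/1.6)
    x,e=tri((m5,a),(m6,b));print(k,x.round(4),e,plane(m5,a,z).round(4)[:2],plane(m6,b,z).round(4)[:2])
# knob by mask
for n,(u,v) in(('w5',(437,179)),('w6',(447,74))):
    im=load(n)[0];c=(im.max(2)<55).astype(np.uint8)[v-26:v+26,u-30:u+24]
    cs=max(cv2.findContours(c,0,1)[0],key=cv2.contourArea);(x,y),r=cv2.minEnclosingCircle(cs);print(n,x+u-30,y+v-26,r)
```

```text
tipL [0.5126 0.0162 0.2276] [np.float64(0.0001), np.float64(0.0001)] [0.5126 0.0165] [0.5125 0.014 ]
tipR [ 0.525  -0.0465  0.2252] [np.float64(0.0008), np.float64(0.0008)] [ 0.525  -0.0432] [ 0.5237 -0.0465]
endL [0.5745 0.0291 0.2276] [np.float64(0.0001), np.float64(0.0001)] [0.5763 0.0293] [0.5759 0.031 ]
endR [ 0.5856 -0.0349  0.228 ] [np.float64(0.0005), np.float64(0.0005)] [ 0.5872 -0.0366] [ 0.588  -0.0347]
knob [ 0.5947 -0.      0.2276] [np.float64(0.0001), np.float64(0.0001)] [0.5892 0.0016] [ 0.5898 -0.0027]
col [0.6367 0.0087 0.2297] [np.float64(0.0001), np.float64(0.0001)] [0.638  0.0086] [0.6381 0.0093]
w5 436.5697212219238 178.63744926452637 19.976125717163086
w6 445.45948791503906 73.77292060852051 23.14676284790039
```

```bash
python3 - <<'E'
from h import *
m5=load('w5')[1];m6=load('w6')[1]
for n,m,a,o in(('dipR',m5,(122,259),60),('dipL',m6,(112,66),0),('colT5',m5,(349,180),60)):
    print(n,plane(m,(280+a[0]/1.6,o+a[1]/1.6),.216 if 'dip' in n else .227).round(4))
E
python3 - <<'E'
import sys;sys.path.insert(0,'.')
from h import *
f=lambda i:cv2.resize(i,None,fx=4,fy=4,interpolation=2)
a=load('pics/w5'[0:0]+'w5') if 0 else None
import os;os.chdir('.')
a=load('w5')[0];b=load('w6')[0]
cv2.imwrite('pics/c4.png',np.hstack([f(a[110:250,315:415]),f(b[5:145,315:415])]))
E
```

```text
dipR [ 0.5412 -0.04    0.216 ]
dipL [0.5285 0.0165 0.216 ]
colT5 [0.638  0.0086 0.227 ]
```

View pics/c4.png

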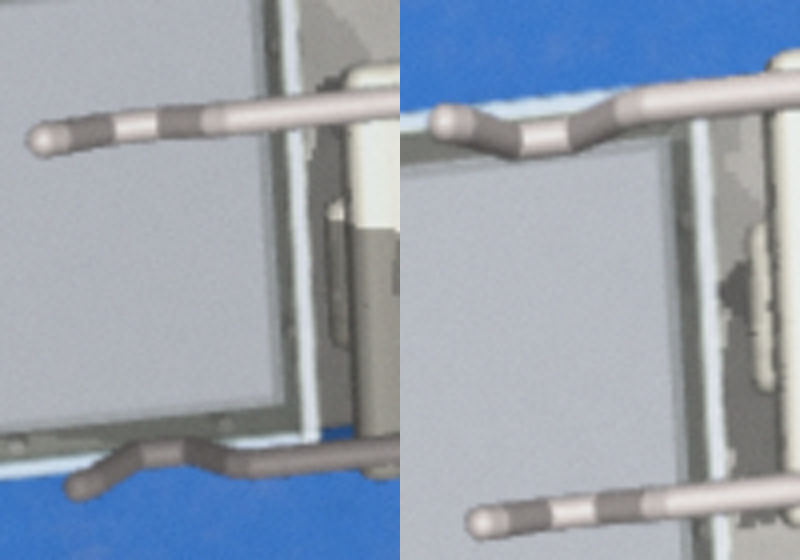

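The V bottoms stand out as light flats. In the left crop they are at (136,125) and (167,453), and in the right crop at (143,137) and (173,513).

Run:
```python
from h import *
m5=load('w5')[1];m6=load('w6')[1]
S=[]
for a,b in(((136,125),(143,137)),((167,453),(173,513))):
    a=(315+a[0]/4,110+a[1]/4);b=(315+b[0]/4,5+b[1]/4)
    print(tri((m5,a),(m6,b))[0].round(4));p=plane(m5,a,.217),plane(m6,b,.217);print(*[q.round(4) for q in p]);S.append((p[0]+p[1])/2)
print((S[0]+S[1])/2,np.degrees(np.arctan2(-(S[0]-S[1])[0],(S[0]-S[1])[1])))
# waypoints: pre-grasp for the bar, tilt 40
b=np.array([.4373,.3,.048]);Rt=tool(5.2,40);z=Rt.as_matrix()[:,2]
print(rel(b+.005*z-.10*z,Rt), rel([.44,.2,.25],Rt))
```

```text
[0.5294 0.0197 0.2074]
[0.5288 0.0199 0.217 ] [0.5288 0.0175 0.217 ]
[ 0.5425 -0.0434  0.2067]
[ 0.5416 -0.0409  0.217 ] [ 0.5411 -0.0435  0.217 ]
[ 0.53507374 -0.01172709  0.217     ] 11.668344971371711
(array([-4.001e+01, -2.000e-02, -4.000e-02]), array([ 0.4241, -0.1061,  0.2099])) (array([-4.001e+01, -2.000e-02, -4.000e-02]), array([ 0.3244, -0.0513,  0.0806]))
```

Run:
```python
from h import *
M={n:load(n)[1] for n in('w3','w4','w5','w6')}
g=lambda n,a:(M[n],(280+a[0]/1.6,{'w5':60,'w6':0}[n]+a[1]/1.6))
h=lambda n,a:(M[n],(315+a[0]/4,{'w5':110,'w6':5}[n]+a[1]/4))
c=lambda n,a:(M[n],(200+a[0],20+a[1]))
for k,v in{'dipL':[c('w4',(147,222)),h('w5',(136,125)),h('w6',(143,137))],'tipL':[c('w4',(129,231)),h('w5',(45,139)),h('w6',(52,121))],'col':[c('w4',(283,253)),c('w3',(71,315)),g('w5',(349,180)),g('w6',(371,107))],'knob':[c('w4',(228,260)),g('w5',(252,190)),g('w6',(267,119))],'dipR w3':[h('w5',(167,453)),h('w6',(173,513)),c('w4',(147,293))]}.items():
    x,e=tri(*v);print(k,x.round(4),[float(i) for i in e])
```

```text
dipL [0.5295 0.0198 0.207 ] [0.0001, 0.0001, 0.0001]
tipL [0.5134 0.0166 0.2249] [0.0013, 0.0011, 0.0002]
col [0.5491 0.0314 0.3508] [0.0329, 0.0808, 0.0274, 0.056]
knob [5.950e-01 1.000e-04 2.263e-01] [0.0003, 0.0002, 0.0003]
dipR w3 [ 0.5403 -0.0433  0.2092] [0.0023, 0.0016, 0.0039]
```

Emit:
{"name": "play_rows", "arguments": {
  "plan": [-5, 0, 0, 0.04, -0.006, 0.01, 0.33, -10, 0, 0, 0.08, -0.013, 0.02, 0.33, -15, 0, 0, 0.12, -0.019, 0.03, 0.33, -20, 0, 0, 0.16, -0.025, 0.04, 0.33, -25, 0, 0, 0.2, -0.032, 0.05, 0.33, -30, 0, 0, 0.24, -0.038, 0.06, 0.33, -35, 0, 0, 0.28, -0.044, 0.07, 0.33, -40, 0, 0, 0.324, -0.051, 0.081, 0.33, -40, 0, 0, 0.358, -0.07, 0.125, 0.33, -40, 0, 0, 0.391, -0.088, 0.167, 0.33, -40, 0, 0, 0.424, -0.106, 0.21, 0.33, -40, 0, 0, 0.424, -0.106, 0.21, 0.33, -40, 0, 0, 0.424, -0.106, 0.21, 0.33]
}}

```text
clock: 6.78
position: [0.3773, 0.293, 0.121]
ee_rot: [0.634, 0.694, 0.252, 0.231]
ft_force: [-0.7, 0.3, -0.3]
grip_width: 0.333
grasp_force: 0.0
```

Run:
```python
from h import *
im,m,o=snap('w7');print(o['position'],o['joint_pos'].round(3),o['ft_force'])
b=np.array([.4373,.3,.048]);Rt=tool(5.2,40);z=Rt.as_matrix()[:,2]
print(rel(b+.005*z,Rt))
s,ms,_=snap('s7','scene')
u,v=proj(ms,b).astype(int)
c=cv2.resize(s[v-90:v+60,u-100:u+100],None,fx=2,fy=2,interpolation=2)
cv2.imwrite('pics/c5.png',np.vstack([c,cv2.resize(im,(400,300))]))
```

```text
[0.37731512 0.29299869 0.12095207] [-0.563 -0.151 -0.608  2.386  0.857  0.719 -1.709] [-0.738638    0.33985442 -0.34630871]
(array([ 0.07,  0.09, -0.13]), array([ 0.0019, -0.0016,  0.0999]))
```

View pics/c5.png

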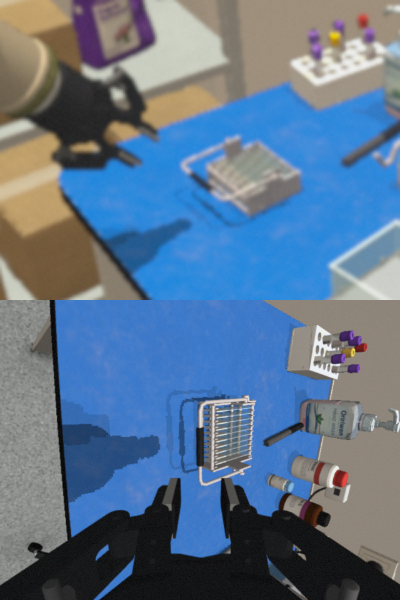

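The fingers face the bar, which is clear with the sleeve in front of the rack. Now I'll advance and close to a loose cage around the sleeve.

Emit:
{"name": "play_rows", "arguments": {
  "plan": [0, 0, 0, 0.002, -0.001, 0.025, 0.33, 0, 0, 0, 0.002, -0.002, 0.05, 0.33, 0, 0, 0, 0.002, -0.002, 0.075, 0.33, 0, 0, 0, 0.002, -0.002, 0.1, 0.33, 0, 0, 0, 0.002, -0.002, 0.1, 0.33, 0, 0, 0, 0.002, -0.002, 0.1, 0.15, 0, 0, 0, 0.002, -0.002, 0.1, 0.15, 0, 0, 0, 0.002, -0.002, 0.1, 0.15],
  "squeeze": 20
}}

```text
clock: 7.88
position: [0.4396, 0.3008, 0.0435]
ee_rot: [0.634, 0.693, 0.253, 0.231]
ft_force: [0.4, 0.5, -0.5]
grip_width: 0.146
grasp_force: 0.0
```

Run:
```python
from h import *
o=status.get_obs();print(o['position'],o['joint_pos'].round(3),o['ft_force'])
b=np.array([.4373,.3,.048]);Rt=tool(5.2,40);z=Rt.as_matrix()[:,2]
print(rel(b+.005*z,Rt))
f=np.array([np.cos(np.radians(5.2)),np.sin(np.radians(5.2)),0]);h=b+.078*f
for th in range(9,91,9):
    t=np.radians(th);p=h+.078*(-np.cos(t)*f+np.sin(t)*np.array([0,0,1]))
    tl=40-25*th/90;R=tool(5.2,tl);print(th,*rel(p+.005*R.as_matrix()[:,2],R))
```

```text
[0.43959785 0.30084917 0.0435091 ] [-0.507  0.152 -0.555  2.349  1.312  0.656 -2.045] [ 0.38163999  0.5397547  -0.49170538]
(array([ 0.07,  0.05, -0.12]), array([-0.0006,  0.0011,  0.    ]))
9 [ 2.57  0.05 -0.12] [-0.0006  0.0094 -0.0087]
18 [ 5.07  0.04 -0.12] [-0.0006  0.0191 -0.016 ]
27 [ 7.57  0.04 -0.12] [-0.0006  0.0297 -0.0216]
36 [10.07  0.04 -0.12] [-0.0006  0.0411 -0.0255]
45 [12.57  0.04 -0.12] [-0.0006  0.053  -0.0276]
54 [15.07  0.03 -0.12] [-0.0005  0.065  -0.0277]
63 [17.57  0.03 -0.13] [-0.0005  0.0769 -0.026 ]
72 [20.07  0.03 -0.13] [-0.0005  0.0884 -0.0223]
81 [22.57  0.03 -0.13] [-0.0004  0.0991 -0.0169]
90 [ 2.507e+01  2.000e-02 -1.300e-01] [-0.0004  0.1089 -0.0099]
```

Emit:
{"name": "play_rows", "arguments": {
  "plan": [1.3, 0, 0, 0, 0.0047, -0.0045, 0.15, 2.6, 0, 0, 0, 0.0094, -0.0087, 0.15, 3.8, 0, 0, 0, 0.0142, -0.0125, 0.15, 5.1, 0, 0, 0, 0.0191, -0.016, 0.15, 6.3, 0, 0, 0, 0.0243, -0.019, 0.15, 7.6, 0, 0, 0, 0.0297, -0.0216, 0.15, 8.8, 0, 0, 0, 0.0354, -0.0237, 0.15, 10, 0, 0, 0, 0.0411, -0.0255, 0.15, 11.3, 0, 0, 0, 0.047, -0.0267, 0.15, 12.6, 0, 0, 0, 0.053, -0.0276, 0.15, 12.6, 0, 0, 0, 0.053, -0.0276, 0.15]
}}

```text
clock: 9.25
position: [0.4628, 0.3027, 0.0986]
ee_rot: [0.656, 0.716, 0.175, 0.16]
ft_force: [0.0, 0.1, 0.8]
grip_width: 0.15
grasp_force: 0.0
```

Run:
```python
from h import *
im,m,o=snap('w8');print(o['position'],o['joint_pos'].round(3),o['ft_force'])
s,ms,_=snap('s8','scene')
u,v=proj(ms,[.45,.3,.06]).astype(int)
c=cv2.resize(s[v-75:v+60,u-100:u+100],None,fx=2,fy=2,interpolation=2)
cv2.imwrite('pics/c6.png',np.hstack([c,cv2.resize(im[150:420,120:520],(400,270))]))
b=np.array([.4373,.3,.048]);f=np.array([np.cos(np.radians(5.2)),np.sin(np.radians(5.2)),0]);h=b+.078*f
for th in range(45,100,9):
    t=np.radians(th);p=h+.078*(-np.cos(t)*f+np.sin(t)*np.array([0,0,1]))
    tl=40-25*th/90;R=tool(5.2,tl);print(th,*rel(p+.005*R.as_matrix()[:,2],R))
```

```text
[0.46284674 0.30271603 0.09859207] [-0.344  0.078 -0.54   2.141  0.62   0.677 -1.229] [0.03534186 0.08885532 0.75419969]
45 [-0.07  0.07 -0.12] [-0.0002  0.0007 -0.0007]
54 [ 2.43  0.06 -0.13] [-0.0002  0.0124 -0.0035]
63 [ 4.93  0.06 -0.13] [-0.0002  0.0244 -0.0044]
72 [ 7.43  0.06 -0.13] [-0.0002  0.0363 -0.0033]
81 [ 9.93  0.06 -0.13] [-0.0001  0.048  -0.0004]
90 [12.43  0.05 -0.13] [-0.0001  0.0591  0.0043]
99 [14.93  0.05 -0.13] [-0.0001  0.0692  0.0107]
```

View pics/c6.png

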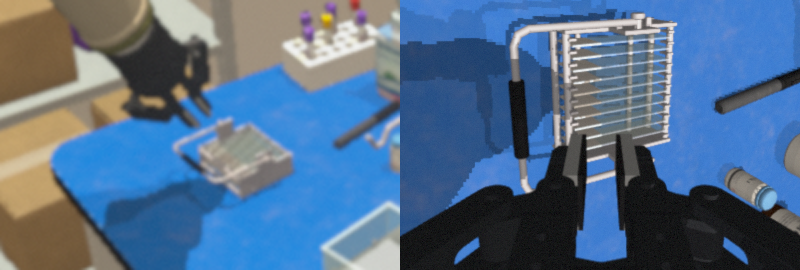

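The bail is still folded: the sleeve shows left of the fingers in the wrist crop at about (520,118). I'll work out where it is in relation to the fingers.

Run:
```python
from h import *
b=np.array([.4373,.3,.048]);f=np.array([np.cos(np.radians(5.2)),np.sin(np.radians(5.2)),0]);h=b+.078*f
im,m,o=load('w8')
print('exp folded',proj(m,b),'tcp',proj(m,o['position']), 'ends',proj(m,b+[-.002,.023,0]),proj(m,b-[-.002,.023,0]))
for th in(10,20,30):
    t=np.radians(th);print(th,proj(m,h+.078*(-np.cos(t)*f+np.sin(t)*np.array([0,0,1]))))
c=(im.max(2)<60).astype(np.uint8)[200:330,200:270]
n,l,s,ce=cv2.connectedComponentsWithStats(c)
for i in range(1,n):
    if s[i,4]>60:print(s[i],ce[i]+[200,200])
w,mw,_=load('w7');print('w7 exp',proj(mw,b));
c=(w.max(2)<60).astype(np.uint8)[150:330,280:360]
n,l,s,ce=cv2.connectedComponentsWithStats(c)
for i in range(1,n):
    if s[i,4]>60:print(s[i],ce[i]+[280,150])
```

```text
exp folded [238.68350714 268.73914167] tcp [320.0131913 293.5927722] ends [235.87140352 229.42190939] [241.37702087 305.48968904]
10 [247.5572228  276.70290185]
20 [261.70404967 284.44958056]
30 [281.17232308 291.48128491]
[  29   30   20   79 1129] [238.67581931 268.28077945]
w7 exp [319.34477845 234.36017895]
[ 35  54  11  62 647] [319.88408037 234.92426584]
[  0 136   9  44 349] [284.04011461 309.47851003]
[ 74 136   6  44 259] [356.49034749 307.8996139 ]
```

The bar sits exactly where it was measured, still folded, and the rack has not moved. I'll back off, go in again slightly deeper, and confirm by squeezing that the sleeve is really between the pads.

Run:
```python
from h import *
b=np.array([.4373,.3,.048]);Rt=tool(5.2,40);z=Rt.as_matrix()[:,2]
print(rel(b-.055*z,Rt),rel(b+.009*z,Rt))
```

```text
(array([-12.57,   0.08,  -0.12]), array([-0.0004, -0.057 , -0.021 ])) (array([-12.57,   0.08,  -0.12]), array([-0.0003, -0.0431,  0.0415]))
```

Emit:
{"name": "play_rows", "arguments": {
  "plan": [0, 0, 0, 0, 0, -0.03, 0.33, 0, 0, 0, 0, 0, -0.06, 0.33, -4, 0, 0, 0, -0.02, -0.06, 0.33, -8, 0, 0, 0, -0.04, -0.05, 0.33, -12.6, 0, 0, 0, -0.057, -0.035, 0.33, -12.6, 0, 0, 0, -0.057, -0.021, 0.33, -12.6, 0, 0, 0, -0.057, -0.021, 0.33, -12.6, 0, 0, 0, -0.052, 0, 0.33, -12.6, 0, 0, 0, -0.047, 0.021, 0.33, -12.6, 0, 0, 0, -0.043, 0.0415, 0.33, -12.6, 0, 0, 0, -0.043, 0.0415, 0.33, -12.6, 0, 0, 0, -0.043, 0.0415, 0.2, -12.6, 0, 0, 0, -0.043, 0.0415, 0.09, -12.6, 0, 0, 0, -0.043, 0.0415, 0.05, -12.6, 0, 0, 0, -0.043, 0.0415, 0.05],
  "squeeze": 20
}}

```text
clock: 11.22
position: [0.4432, 0.3013, 0.0417]
ee_rot: [0.634, 0.693, 0.253, 0.231]
ft_force: [-3.8, -1.2, 4.4]
grip_width: 0.054
grasp_force: 4.4
```

Run:
```python
from h import *
im,m,o=snap('w9');print(o['position'],o['joint_pos'].round(3),o['ft_force'],o['grip_width'],o['grasp_force'])
b=np.array([.4373,.3,.048]);Rt=tool(5.2,40);z=Rt.as_matrix()[:,2]
print(rel(b+.009*z,Rt),'bar',proj(m,b),'tcp',proj(m,o['position']))
s,ms,_=snap('s9','scene')
```

```text
[0.44321247 0.30127163 0.04168584] [-0.357  0.183 -0.7    2.337  1.347  0.68  -2.052] [-3.81124696 -1.20883547  4.39539492] 0.05362403025250679 4.4185274094343185
(array([ 0.04,  0.05, -0.09]), array([-0.0008, -0.0005,  0.0003])) bar [318.68599214 303.49222757] tcp [319.90600723 293.58863461]
```

Run:
```python
from h import *
im,m,o=load('w9')
b=np.array([.4373,.3,.048]);l=np.array([-.0906,.996,0])
for k in(.04,.03,.02,.015,.01):print(k,proj(m,b+k*l).round(1))
for r in range(140,330,8):
    d=np.where(im[r,230:420].max(1)<60)[0]+230
    runs=np.split(d,np.where(np.diff(d)>1)[0]+1) if len(d) else []
    print(r,[(int(q[0]),int(q[-1])) for q in runs if len(q)>2])
```

```text
0.04 [318.3 217.6]
0.03 [318.4 240.3]
0.02 [318.5 262.2]
0.015 [318.6 272.8]
0.01 [318.6 283.2]
140 []
148 []
156 []
164 []
172 []
180 []
188 []
196 []
204 []
212 []
220 []
228 []
236 []
244 []
252 []
260 [(312, 329)]
268 [(312, 329)]
276 [(312, 329)]
284 [(312, 329)]
292 [(312, 330)]
300 [(284, 297), (311, 330), (344, 357)]
308 [(282, 296), (311, 330), (345, 360)]
316 [(280, 295), (310, 331), (346, 362)]
324 [(278, 294), (310, 331), (347, 364)]
```

Dark-run analysis puts the sleeve at columns 312–329, between the two pads, so it is held, and opening 0.054 corresponds to 9 mm. At 0.15 the cage was simply too loose. I'll ease to 0.07 and swing from here.

Emit:
{"name": "play_rows", "arguments": {
  "plan": [0, 0, 0, 0, 0, 0, 0.07, 0, 0, 0, 0, 0, 0, 0.07, 0, 0, 0, 0, 0, 0, 0.07]
}}

```text
clock: 11.7
position: [0.4434, 0.3012, 0.0413]
ee_rot: [0.634, 0.693, 0.252, 0.231]
ft_force: [-1.5, 0.6, 3.5]
grip_width: 0.073
grasp_force: 1.7
```

Run:
```python
from h import *
o=status.get_obs();print(o['position'],o['ft_force'],o['grip_width'],o['grasp_force'])
b=np.array([.4373,.3,.048]);f=np.array([np.cos(np.radians(5.2)),np.sin(np.radians(5.2)),0]);h=b+.078*f
for th in np.arange(0,91,4.5):
    t=np.radians(th);p=h+.078*(-np.cos(t)*f+np.sin(t)*np.array([0,0,1]))
    tl=40-25*th/90;R=tool(5.2,tl);a,s=rel(p+.009*R.as_matrix()[:,2],R);print(th,a.round(1),s)
```

```text
[0.44336091 0.30115663 0.04132227] [-1.49698594  0.58024221  3.46563984] 0.07329755343436377 1.6909880004823208
0.0 [ 0.   0.1 -0.1] [-0.0006 -0.0004 -0.0001]
4.5 [ 1.3  0.1 -0.1] [-0.0006  0.0035 -0.0046]
9.0 [ 2.5  0.1 -0.1] [-0.0006  0.0078 -0.0088]
13.5 [ 3.8  0.1 -0.1] [-0.0006  0.0124 -0.0126]
18.0 [ 5.   0.1 -0.1] [-0.0006  0.0172 -0.0161]
22.5 [ 6.3  0.1 -0.1] [-0.0006  0.0223 -0.0192]
27.0 [ 7.5  0.1 -0.1] [-0.0006  0.0277 -0.0218]
31.5 [ 8.8  0.1 -0.1] [-0.0006  0.0332 -0.024 ]
36.0 [10.   0.1 -0.1] [-0.0006  0.0389 -0.0257]
40.5 [11.3  0.1 -0.1] [-0.0005  0.0447 -0.027 ]
45.0 [12.5  0.  -0.1] [-0.0005  0.0506 -0.0278]
49.5 [13.8  0.  -0.1] [-0.0005  0.0565 -0.0282]
54.0 [15.   0.  -0.1] [-0.0005  0.0625 -0.028 ]
58.5 [16.3  0.  -0.1] [-0.0005  0.0684 -0.0274]
63.0 [17.5  0.  -0.1] [-0.0005  0.0742 -0.0263]
67.5 [18.8  0.  -0.1] [-0.0005  0.0799 -0.0248]
72.0 [20.   0.  -0.1] [-0.0005  0.0855 -0.0228]
76.5 [21.3  0.  -0.1] [-0.0005  0.0909 -0.0203]
81.0 [22.5  0.  -0.1] [-0.0004  0.0961 -0.0175]
85.5 [23.8  0.  -0.1] [-0.0004  0.101  -0.0142]
90.0 [25.   0.  -0.1] [-0.0004  0.1057 -0.0105]
```

Emit:
{"name": "play_rows", "arguments": {
  "plan": [1.3, 0, 0, -0.0005, 0.0039, -0.0045, 0.08, 2.5, 0, 0, -0.0005, 0.0082, -0.0087, 0.08, 3.8, 0, 0, -0.0005, 0.0128, -0.0125, 0.08, 5, 0, 0, -0.0005, 0.0176, -0.016, 0.08, 6.3, 0, 0, -0.0005, 0.0227, -0.0191, 0.08, 7.5, 0, 0, -0.0005, 0.0281, -0.0217, 0.08, 7.5, 0, 0, -0.0005, 0.0281, -0.0217, 0.08]
}}

```text
clock: 12.58
position: [0.4515, 0.3007, 0.0762]
ee_rot: [0.649, 0.708, 0.207, 0.189]
ft_force: [0.4, 0.2, 0.5]
grip_width: 0.076
grasp_force: 0.0
```

```bash
cat >> h.py <<'E'
def runs(im,lo=140,hi=330,st=12,a=200,b=440):
    for r in range(lo,hi,st):
        d=np.where(im[r,a:b].max(1)<60)[0]+a
        q=np.split(d,np.where(np.diff(d)>1)[0]+1) if len(d) else []
        print(r,[(int(k[0]),int(k[-1])) for k in q if len(k)>2])
E
python3 - <<'E'
from h import *
im,m,o=snap('w10');print(o['position'],o['ft_force'],o['grip_width'],o['grasp_force'])
b=np.array([.4373,.3,.048]);f=np.array([np.cos(np.radians(5.2)),np.sin(np.radians(5.2)),0]);h=b+.078*f;l=np.array([-.0906,.996,0])
for th in(0,20,27):
    t=np.radians(th);p=h+.078*(-np.cos(t)*f+np.sin(t)*np.array([0,0,1]))
    print(th,proj(m,p+.02*l),proj(m,p))
runs(im,200)
E
```

```text
[0.45154398 0.30068103 0.07617449] [0.36356643 0.21592191 0.5133213 ] 0.07581633439412913 0.0
0 [265.75102506 242.23692155] [267.66451311 278.9546089 ]
20 [299.93980739 255.56718854] [300.86969199 296.05500289]
27 [317.43757029 259.64989292] [317.7505637  301.26889801]
200 []
212 []
224 []
236 []
248 [(260, 276)]
260 [(261, 276)]
272 [(262, 276)]
284 [(262, 277)]
296 [(263, 278), (286, 294), (308, 312), (330, 333), (347, 357)]
308 [(264, 293), (307, 312), (330, 334), (349, 364)]
320 [(266, 291), (306, 312), (330, 335), (350, 367)]
```

Run:
```python
from h import *
print('tip',manip.tip_extent,[a for a in dir(manip) if a[0]!='_'])
for n in('w10','w9','w1'):
    im,m,o=load(n);print(n,o['grip_width'])
    for r in range(256,330,6):
        # non-blue pixels: finger/pad columns
        x=im[r,250:400].astype(int);nb=(x[:,0]-x[:,2])<40
        d=np.where(nb)[0]+250;q=np.split(d,np.where(np.diff(d)>1)[0]+1) if len(d) else []
        print(r,[(int(k[0]),int(k[-1]),int(im[r,(k[0]+k[-1])//2].mean())) for k in q if len(k)>2])
```

```text
tip 0.014 ['MotionError', 'hand_in', 'tip_extent']
w10 0.07581633439412913
256 [(260, 276, 20), (291, 298, 119), (307, 353, 106), (361, 391, 106), (397, 399, 148)]
262 [(261, 277, 20), (292, 336, 146), (343, 386, 124)]
268 [(261, 276, 16), (292, 298, 198), (307, 353, 106), (358, 390, 107)]
274 [(262, 277, 25), (292, 388, 108), (395, 399, 118)]
280 [(262, 277, 18), (292, 299, 193), (308, 388, 144)]
286 [(263, 277, 11), (292, 399, 103)]
292 [(263, 277, 21), (292, 399, 84)]
298 [(263, 278, 19), (283, 396, 87)]
304 [(264, 384, 137)]
310 [(264, 394, 45)]
316 [(264, 399, 13)]
322 [(268, 325, 84), (330, 384, 19)]
328 [(269, 312, 21), (330, 385, 19)]
w9 0.05362403025250679
256 [(312, 329, 188), (333, 399, 104)]
262 [(311, 330, 28), (339, 399, 231)]
268 [(311, 399, 134)]
274 [(311, 330, 32), (338, 399, 145)]
280 [(312, 399, 129)]
286 [(301, 399, 205)]
292 [(300, 399, 189)]
298 [(287, 399, 64)]
304 [(282, 399, 88)]
310 [(281, 399, 83)]
316 [(280, 399, 84)]
322 [(278, 399, 84)]
328 [(277, 399, 71)]
w1 0.3492435734332419
256 [(313, 319, 38), (346, 399, 139)]
262 [(314, 318, 147), (346, 399, 129)]
268 [(314, 318, 146), (348, 399, 86)]
274 [(315, 318, 141), (376, 399, 86)]
280 [(318, 390, 141), (396, 398, 206)]
286 [(270, 285, 80), (357, 371, 82)]
292 [(268, 286, 82), (356, 373, 79)]
298 [(256, 286, 79), (356, 385, 82)]
304 [(250, 286, 83), (356, 391, 79)]
310 [(250, 286, 78), (356, 393, 80)]
316 [(250, 286, 81), (356, 396, 80)]
322 [(250, 286, 81), (356, 398, 77)]
328 [(250, 286, 116), (356, 399, 116)]
```

Run:
```python
from h import *
b=np.array([.4373,.3,.048]);Rt=tool(5.2,40);z=Rt.as_matrix()[:,2]
for d in(-.045,.009,.018):print(d,rel(b+d*z,Rt))
```

```text
-0.045 (array([-7.48,  0.12, -0.17]), array([ 0.0005, -0.0324, -0.0287]))
0.009 (array([-7.48,  0.12, -0.17]), array([ 0.0006, -0.0254,  0.0249]))
0.018 (array([-7.48,  0.12, -0.17]), array([ 0.0007, -0.0242,  0.0338]))
```

Emit:
{"name": "play_rows", "arguments": {
  "plan": [0, 0, 0, 0, 0, -0.025, 0.3, 0, 0, 0, 0, 0, -0.05, 0.3, -4, 0, 0, 0, -0.02, -0.05, 0.3, -7.5, 0, 0, 0, -0.0325, -0.04, 0.3, -7.5, 0, 0, 0, -0.0325, -0.0287, 0.3, -7.5, 0, 0, 0, -0.0325, -0.0287, 0.3, -7.5, 0, 0, 0.0005, -0.029, -0.005, 0.3, -7.5, 0, 0, 0.0005, -0.0255, 0.02, 0.3, -7.5, 0, 0, 0.0005, -0.0242, 0.034, 0.3, -7.5, 0, 0, 0.0005, -0.0242, 0.034, 0.3, -7.5, 0, 0, 0.0005, -0.0242, 0.034, 0.3]
}}

```text
clock: 14.0
position: [0.4485, 0.3016, 0.0348]
ee_rot: [0.634, 0.693, 0.253, 0.231]
ft_force: [-0.2, 0.1, -0.7]
grip_width: 0.296
grasp_force: 0.0
```

Emit:
{"name": "play_rows", "arguments": {
  "plan": [0, 0, 0, 0, 0, 0, 0.15, 0, 0, 0, 0, 0, 0, 0.06, 0, 0, 0, 0, 0, 0, 0.06, 0, 0, 0, 0, 0, 0, 0.06]
}}

```text
clock: 14.5
position: [0.4488, 0.3017, 0.0348]
ee_rot: [0.634, 0.693, 0.253, 0.231]
ft_force: [-5.3, -1.9, 7.1]
grip_width: 0.092
grasp_force: 21.6
```

Run:
```python
from h import *
im,m,o=snap('w11');print(o['position'],o['ft_force'],o['grip_width'],o['grasp_force'])
b=np.array([.4373,.3,.048]);Rt=tool(5.2,40);z=Rt.as_matrix()[:,2]
print(rel(b+.018*z,Rt),proj(m,b),proj(m,b+[-.002,.023,0]))
runs(im,220)
```

```text
[0.44876651 0.30169625 0.0347665 ] [-5.34666822 -1.8826923   7.13502479] 0.09167329165372447 21.63636714220047
(array([ 0.05,  0.07, -0.09]), array([-0.0007, -0.0003,  0.0004])) [319.09739705 312.96692795] [319.06828601 262.59804157]
220 []
232 []
244 []
256 []
268 [(311, 330)]
280 [(311, 330)]
292 [(308, 334)]
304 [(278, 292), (306, 335), (349, 364)]
316 [(275, 290), (305, 336), (351, 367)]
328 [(272, 297), (305, 336), (345, 370)]
```

Now the sleeve is properly gripped: opening 0.092 with 21.6 N. I'll ease to a snug cage and swing.

Run:
```python
from h import *
b=np.array([.4373,.3,.048]);f=np.array([np.cos(np.radians(5.2)),np.sin(np.radians(5.2)),0]);h=b+.078*f
for th in np.arange(0,95,4.5):
    t=np.radians(th);p=h+.078*(-np.cos(t)*f+np.sin(t)*np.array([0,0,1]))
    tl=40-25*th/90;R=tool(5.2,tl);a,s=rel(p+.018*R.as_matrix()[:,2],R);print(th,a[0].round(1),s)
```

```text
0.0 0.0 [-0.0007 -0.0003  0.0004]
4.5 1.3 [-0.0007  0.0034 -0.0041]
9.0 2.6 [-0.0006  0.0075 -0.0083]
13.5 3.8 [-0.0006  0.0119 -0.0122]
18.0 5.0 [-0.0006  0.0166 -0.0157]
22.5 6.3 [-0.0006  0.0215 -0.0187]
27.0 7.6 [-0.0006  0.0267 -0.0214]
31.5 8.8 [-0.0006  0.032  -0.0236]
36.0 10.0 [-0.0006  0.0375 -0.0254]
40.5 11.3 [-0.0006  0.0431 -0.0267]
45.0 12.6 [-0.0006  0.0488 -0.0275]
49.5 13.8 [-0.0006  0.0545 -0.0279]
54.0 15.0 [-0.0006  0.0603 -0.0278]
58.5 16.3 [-0.0006  0.066  -0.0273]
63.0 17.6 [-0.0006  0.0716 -0.0262]
67.5 18.8 [-0.0006  0.0772 -0.0247]
72.0 20.0 [-0.0005  0.0825 -0.0228]
76.5 21.3 [-0.0005  0.0878 -0.0204]
81.0 22.6 [-0.0005  0.0928 -0.0176]
85.5 23.8 [-0.0005  0.0975 -0.0144]
90.0 25.0 [-0.0005  0.102  -0.0108]
94.5 26.3 [-0.0005  0.1062 -0.0068]
```

Emit:
{"name": "play_rows", "arguments": {
  "plan": [0, 0, 0, 0, 0, 0, 0.11, 0, 0, 0, 0, 0, 0, 0.11, 0, 0, 0, 0, 0, 0, 0.11]
}}

```text
clock: 14.92
position: [0.4488, 0.3014, 0.0343]
ee_rot: [0.635, 0.693, 0.252, 0.231]
ft_force: [-0.5, 0.3, 1.5]
grip_width: 0.11
grasp_force: 0.6
```

Emit:
{"name": "play_rows", "arguments": {
  "plan": [1.3, 0, 0, -0.0006, 0.0037, -0.0045, 0.11, 2.6, 0, 0, -0.0006, 0.0078, -0.0087, 0.11, 3.8, 0, 0, -0.0006, 0.0122, -0.0126, 0.11, 5, 0, 0, -0.0006, 0.0169, -0.016, 0.11, 6.3, 0, 0, -0.0006, 0.0218, -0.0191, 0.11, 7.6, 0, 0, -0.0006, 0.027, -0.0218, 0.11, 7.6, 0, 0, -0.0006, 0.027, -0.0218, 0.11, 7.6, 0, 0, -0.0006, 0.027, -0.0218, 0.11]
}}

```text
clock: 15.92
position: [0.4551, 0.301, 0.0678]
ee_rot: [0.648, 0.708, 0.206, 0.188]
ft_force: [-0.5, -0.8, 1.1]
grip_width: 0.109
grasp_force: 0.1
```

Run:
```python
from h import *
im,m,o=snap('w12');print(o['position'],o['ft_force'],o['grip_width'],o['grasp_force'])
b=np.array([.4373,.3,.048]);f=np.array([np.cos(np.radians(5.2)),np.sin(np.radians(5.2)),0]);h=b+.078*f;l=np.array([-.0906,.996,0])
for th in(0,20,27):
    t=np.radians(th);p=h+.078*(-np.cos(t)*f+np.sin(t)*np.array([0,0,1]))
    print(th,proj(m,p+.02*l),proj(m,p))
runs(im,220)
```

```text
[0.45512277 0.30102846 0.06777076] [-0.49734446 -0.81959654  1.0599034 ] 0.10941814797004548 0.068538598716259
0 [266.24719494 247.92386287] [268.17485266 286.23387304]
20 [302.32086737 262.82925641] [303.13777647 305.24853589]
27 [320.90006084 267.45047936] [321.01568105 311.10796945]
220 []
232 []
244 []
256 []
268 [(310, 330)]
280 [(310, 329)]
292 [(305, 330), (333, 336)]
304 [(276, 290), (304, 330), (332, 337), (351, 366)]
316 [(273, 288), (303, 338), (353, 369)]
328 [(270, 294), (303, 329), (333, 339), (347, 373)]
```

The sleeve now sits at column 320, where a 27° bail should be, so the bail is coming up. I'll continue the swing.

Run:
```python
from h import *
b=np.array([.4373,.3,.048]);f=np.array([np.cos(np.radians(5.2)),np.sin(np.radians(5.2)),0]);h=b+.078*f
for th in np.arange(27,93,4.5):
    t=np.radians(th);p=h+.078*(-np.cos(t)*f+np.sin(t)*np.array([0,0,1]))
    tl=40-25*th/90;R=tool(5.2,tl);a,s=rel(p+.018*R.as_matrix()[:,2],R);print(th,a[0].round(1),s)
```

```text
27.0 -0.1 [ 0.0005  0.0006 -0.0002]
31.5 1.1 [ 0.0005  0.0056 -0.0031]
36.0 2.4 [ 0.0005  0.0108 -0.0056]
40.5 3.6 [ 0.0005  0.0162 -0.0077]
45.0 4.9 [ 0.0006  0.0217 -0.0093]
49.5 6.1 [ 0.0006  0.0274 -0.0104]
54.0 7.4 [ 0.0006  0.0331 -0.0111]
58.5 8.6 [ 0.0006  0.0388 -0.0113]
63.0 9.9 [ 0.0006  0.0445 -0.011 ]
67.5 11.1 [ 0.0006  0.0502 -0.0103]
72.0 12.4 [ 0.0006  0.0558 -0.0091]
76.5 13.6 [ 0.0006  0.0613 -0.0074]
81.0 14.9 [ 0.0006  0.0666 -0.0053]
85.5 16.1 [ 0.0007  0.0718 -0.0027]
90.0 17.4 [0.0007 0.0767 0.0002]
```

Emit:
{"name": "play_rows", "arguments": {
  "plan": [1.2, 0, 0, 0, 0.005, -0.0029, 0.11, 2.5, 0, 0, 0, 0.0102, -0.0054, 0.11, 3.7, 0, 0, 0, 0.0156, -0.0075, 0.11, 5, 0, 0, 0, 0.0211, -0.0091, 0.11, 6.2, 0, 0, 0, 0.0268, -0.0102, 0.11, 7.5, 0, 0, 0, 0.0325, -0.0109, 0.11, 8.7, 0, 0, 0, 0.0382, -0.0111, 0.11, 10, 0, 0, 0, 0.0439, -0.0108, 0.11, 11.2, 0, 0, 0, 0.0496, -0.0101, 0.11, 12.5, 0, 0, 0, 0.0552, -0.0089, 0.11, 13.7, 0, 0, 0, 0.0607, -0.0072, 0.11, 15, 0, 0, 0, 0.066, -0.0051, 0.11, 16.2, 0, 0, 0, 0.0712, -0.0025, 0.11, 17.5, 0, 0, 0, 0.0765, 0.0004, 0.11, 17.5, 0, 0, 0, 0.0765, 0.0004, 0.11, 17.5, 0, 0, 0, 0.0765, 0.0004, 0.11]
}}

```text
clock: 17.98
position: [0.5197, 0.3071, 0.1087]
ee_rot: [0.669, 0.731, 0.096, 0.087]
ft_force: [0.8, 0.2, 0.2]
grip_width: 0.109
grasp_force: 0.0
```

Run:
```python
from h import *
im,m,o=snap('w13');print(o['position'],o['joint_pos'].round(2),o['ft_force'],o['grip_width'],o['grasp_force'])
b=np.array([.4373,.3,.048]);f=np.array([np.cos(np.radians(5.2)),np.sin(np.radians(5.2)),0]);h=b+.078*f;l=np.array([-.0906,.996,0])
for th in(80,90,100):
    t=np.radians(th);p=h+.078*(-np.cos(t)*f+np.sin(t)*np.array([0,0,1]))
    print(th,proj(m,p+.02*l),proj(m,p))
runs(im,244)
R=tool(5.2,15);print(rel(h+[0,0,.078]+.018*R.as_matrix()[:,2],R))
```

```text
[0.5196695  0.30714785 0.10869356] [ 0.03  0.33 -0.83  1.84  0.51  0.93 -0.94] [0.7724886  0.15574515 0.23505901] 0.10903868546038264 0.019956014002673328
80 [286.6348199  269.84583662] [288.1159973  313.92316785]
90 [319.69300356 267.64382483] [319.86013283 311.18333384]
100 [349.88472286 263.5269566 ] [348.90413846 305.99861525]
244 []
256 []
268 [(311, 331), (419, 423)]
280 [(311, 330)]
292 [(305, 336)]
304 [(275, 290), (304, 337), (351, 365)]
316 [(273, 288), (303, 338), (353, 368)]
328 [(269, 295), (303, 309), (312, 339), (347, 372)]
(array([-0.11,  0.04, -0.11]), array([0.0003, 0.    , 0.0002]))
```

The bail stands upright, with the sleeve at column 320 where a 90° bail should be. Now I'll grip, lift and work out the transfer.

Emit:
{"name": "play_rows", "arguments": {
  "plan": [0, 0, 0, 0, 0, 0, 0.09, 0, 0, 0, 0, 0, -0.001, 0.05, 0, 0, 0, 0, 0, -0.001, 0.03, 0, 0, 0, 0, 0, -0.001, 0.03, 0, 0, 0, 0, 0, -0.001, 0.03],
  "squeeze": 40
}}

```text
clock: 18.65
position: [0.5197, 0.307, 0.1098]
ee_rot: [0.67, 0.731, 0.096, 0.088]
ft_force: [-0.2, 0.6, -1.1]
grip_width: 0.079
grasp_force: 38.9
```

Run:
```python
from h import *
o=status.get_obs();print(o['position'],o['ft_force'],o['grip_width'],o['grasp_force'])
def go(bar,yaw,tl=15):
    R=tool(yaw,tl);return rel(np.array(bar)+.018*R.as_matrix()[:,2],R)
for a in([.515,.307,.126],5.2),([.515,.307,.258],5.2),([.47,.15,.258],8),([.445,.05,.258],10),([.45,-.028,.258],11.4):print(a,*go(*a))
```

```text
[0.51967649 0.3069684  0.10981607] [-0.21442484  0.59619393 -1.08007845] 0.07922827252576692 38.94671380519867
([0.515, 0.307, 0.126], 5.2) [-0.1   0.04 -0.14] [ 0.0005 -0.0003  0.0012]
([0.515, 0.307, 0.258], 5.2) [-0.1   0.04 -0.14] [ 0.0005  0.0336 -0.1264]
([0.47, 0.15, 0.258], 8) [-0.1   0.76 -2.85] [-0.1517 -0.0231 -0.1415]
([0.445, 0.05, 0.258], 10) [-0.1   1.28 -4.78] [-0.249  -0.0556 -0.1501]
([0.45, -0.028, 0.258], 11.4) [-0.1   1.64 -6.13] [-0.327  -0.0575 -0.1506]
```

Emit:
{"name": "play_rows", "arguments": {
  "plan": [0, 0, 0, 0, 0.0005, -0.002, 0.03, 0, 0, 0, 0, 0.0015, -0.006, 0.03, 0, 0, 0, 0, 0.0034, -0.013, 0.03, 0, 0, 0, 0, 0.006, -0.0225, 0.03, 0, 0, 0, 0, 0.009, -0.034, 0.03, 0, 0, 0, 0, 0.0125, -0.047, 0.03, 0, 0, 0, 0, 0.016, -0.06, 0.03, 0, 0, 0, 0, 0.0195, -0.073, 0.03, 0, 0, 0, 0, 0.023, -0.086, 0.03, 0, 0, 0, 0, 0.0265, -0.099, 0.03, 0, 0, 0, 0, 0.0295, -0.11, 0.03, 0, 0, 0, 0, 0.032, -0.119, 0.03, 0, 0, 0, 0, 0.0335, -0.125, 0.03, 0, 0, 0, 0, 0.034, -0.127, 0.03, 0, 0, 0, 0, 0.034, -0.127, 0.03, 0, 0, 0, 0, 0.034, -0.127, 0.03]
}}

```text
clock: 20.65
position: [0.5198, 0.3069, 0.241]
ee_rot: [0.67, 0.731, 0.095, 0.087]
ft_force: [0.6, -1.1, -2.3]
grip_width: 0.086
grasp_force: 39.0
```

```bash
cat >> h.py <<'E'
def go(bar,yaw,tl=15,d=.018):
    R=tool(yaw,tl);a,s=rel(np.array(bar)+d*R.as_matrix()[:,2],R);return a,s
E
python3 - <<'E'
from h import *
im,m,o=snap('w14');print(o['position'],o['ft_force'],o['grip_width'],o['grasp_force'])
for a in([.515,.307,.258],5.2),([.47,.15,.258],8),([.445,.05,.258],10),([.45,-.028,.258],11.4):print(a,*go(*a))
snap('s14','scene')
E
```

```text
[0.51979402 0.30694071 0.240958  ] [ 0.5839718  -1.14779794 -2.32936402] 0.08559297491378745 39.0144145488739
([0.515, 0.307, 0.258], 5.2) [-0.13  0.04 -0.13] [ 0.0005 -0.0002  0.0003]
([0.47, 0.15, 0.258], 8) [-0.13  0.76 -2.84] [-0.1517 -0.0569 -0.0147]
([0.445, 0.05, 0.258], 10) [-0.13  1.28 -4.77] [-0.249  -0.0895 -0.0234]
([0.45, -0.028, 0.258], 11.4) [-0.13  1.64 -6.13] [-0.327  -0.0914 -0.0238]
```

Emit:
{"name": "play_rows", "arguments": {
  "plan": [0, 0, 0, -0.004, -0.0015, -0.0004, 0.03, 0, 0, -0.2, -0.012, -0.0045, -0.0012, 0.03, 0, 0.1, -0.4, -0.024, -0.009, -0.0023, 0.03, 0, 0.2, -0.7, -0.04, -0.015, -0.0039, 0.03, 0, 0.3, -1.1, -0.058, -0.0218, -0.0056, 0.03, 0, 0.4, -1.4, -0.077, -0.029, -0.0075, 0.03, 0, 0.5, -1.8, -0.096, -0.036, -0.0093, 0.03, 0, 0.6, -2.1, -0.115, -0.0432, -0.0111, 0.03, 0, 0.7, -2.5, -0.134, -0.0502, -0.013, 0.03, 0, 0.8, -2.8, -0.152, -0.0568, -0.0147, 0.03, 0, 0.9, -3.2, -0.17, -0.0632, -0.0163, 0.03, 0, 1, -3.6, -0.188, -0.0694, -0.018, 0.03, 0, 1.1, -3.9, -0.206, -0.0754, -0.0196, 0.03, 0, 1.2, -4.3, -0.224, -0.081, -0.0211, 0.03, 0, 1.2, -4.6, -0.242, -0.086, -0.0225, 0.03, 0, 1.3, -5, -0.26, -0.0892, -0.0233, 0.03, 0, 1.4, -5.3, -0.278, -0.0907, -0.0236, 0.03, 0, 1.5, -5.6, -0.296, -0.0912, -0.0237, 0.03, 0, 1.6, -5.9, -0.312, -0.0914, -0.0238, 0.03, 0, 1.6, -6.1, -0.322, -0.0914, -0.0238, 0.03]
}}

```text
clock: 23.25
position: [0.454, -0.023, 0.2409]
ee_rot: [0.629, 0.767, 0.1, 0.083]
ft_force: [-0.0, 0.5, -2.3]
grip_width: 0.082
grasp_force: 39.0
```

Emit:
{"name": "play_rows", "arguments": {
  "plan": [0, 0, 0, -0.003, 0, 0, 0.03, 0, 0, 0, -0.005, 0, 0, 0.03, 0, 0, 0, -0.005, 0, 0, 0.03, 0, 0, 0, -0.005, 0, 0, 0.03]
}}

```text
clock: 23.75
position: [0.4552, -0.0265, 0.2408]
ee_rot: [0.628, 0.767, 0.1, 0.082]
ft_force: [0.1, 0.4, -2.0]
grip_width: 0.084
grasp_force: 39.0
```

Run:
```python
from h import *
im,m,o=snap('w15');print(o['clock'],o['position'],o['joint_pos'].round(2),o['ft_force'],o['grip_width'],o['grasp_force'])
R=Ro.from_quat(o['ee_rot']).as_matrix();print('bar est',o['position']-.018*R[:,2])
print(go([.45,-.028,.258],11.4),go([.536,-.0117,.254],11.4))
runs(im,256,340,10)
for n in [.207,.212,.219]:print(n,proj(m,[.5295,.0197,n]),proj(m,[.5425,-.0434,n]))
s,ms,_=snap('s15','scene')
```

```text
23.75 [ 0.45521415 -0.02654027  0.24082435] [ 0.46 -0.24 -0.39  2.03 -0.18  1.09  0.33] [ 0.14877906  0.4103995  -1.99014876] 0.08390774048724779 39.01690900325775
bar est [ 0.45067608 -0.02744968  0.25821914]
(array([-0.1 ,  0.02, -0.  ]), array([-0.0004, -0.0008,  0.    ])) (array([-0.1 ,  0.02, -0.  ]), array([-0.0014,  0.0828,  0.0264]))
256 []
266 [(311, 331)]
276 [(311, 330)]
286 [(309, 333)]
296 [(286, 294), (308, 333), (347, 356)]
306 [(278, 293), (307, 334), (348, 363)]
316 [(275, 292), (306, 335), (350, 365)]
326 [(274, 294), (306, 335), (348, 368)]
336 [(220, 234), (266, 376), (408, 422)]
0.207 [437.9710211  206.96723963] [428.91651839 304.20124905]
0.212 [442.74587643 208.68033614] [433.10016937 307.72624091]
0.219 [449.79141023 211.21001577] [439.24369835 312.90330794]
```

Emit:
{"name": "play_rows", "arguments": {
  "plan": [0, 0, 0, 0, 0.002, 0.0006, 0.03, 0, 0, 0, -0.0002, 0.006, 0.0019, 0.03, 0, 0, 0, -0.0004, 0.013, 0.004, 0.03, 0, 0, 0, -0.0006, 0.022, 0.007, 0.03, 0, 0, 0, -0.0008, 0.032, 0.0102, 0.03, 0, 0, 0, -0.001, 0.042, 0.0134, 0.03, 0, 0, 0, -0.0012, 0.052, 0.0166, 0.03, 0, 0, 0, -0.0014, 0.062, 0.0198, 0.03, 0, 0, 0, -0.0014, 0.071, 0.0226, 0.03, 0, 0, 0, -0.0014, 0.078, 0.0249, 0.03, 0, 0, 0, -0.0014, 0.082, 0.0261, 0.03, 0, 0, 0, -0.0014, 0.083, 0.0264, 0.03, 0, 0, 0, -0.0014, 0.083, 0.0264, 0.03, 0, 0, 0, -0.0014, 0.083, 0.0264, 0.03]
}}

```text
clock: 25.6
position: [0.5406, -0.0112, 0.2367]
ee_rot: [0.628, 0.767, 0.1, 0.082]
ft_force: [0.2, -0.4, -2.1]
grip_width: 0.081
grasp_force: 39.0
```

Run:
```python
from h import *
im,m,o=snap('w16');print(o['clock'],o['position'],o['joint_pos'].round(2),o['ft_force'],o['grip_width'],o['grasp_force'])
R=Ro.from_quat(o['ee_rot']).as_matrix();print('bar est',o['position']-.018*R[:,2])
for z in(.23,.222,.214,.206):print(z,go([.536,-.0117,z],11.4))
```

```text
25.6 [ 0.54064378 -0.01122916  0.23674858] [ 0.43 -0.03 -0.46  1.86 -0.07  1.05  0.2 ] [ 0.22924837 -0.36486207 -2.11837855] 0.08107055233031046 38.99189293384552
bar est [ 0.53610326 -0.01213282  0.25414304]
0.23 (array([-0.09,  0.04, -0.04]), array([ 0.0005, -0.0062,  0.0233]))
0.222 (array([-0.09,  0.04, -0.04]), array([ 0.0005, -0.0083,  0.031 ]))
0.214 (array([-0.09,  0.04, -0.04]), array([ 0.0005, -0.0103,  0.0388]))
0.206 (array([-0.09,  0.04, -0.04]), array([ 0.0005, -0.0124,  0.0465]))
```

Emit:
{"name": "play_rows", "arguments": {
  "plan": [0, 0, 0, 0, -0.001, 0.004, 0.03, 0, 0, 0, 0, -0.0025, 0.0095, 0.03, 0, 0, 0, 0, -0.004, 0.015, 0.03, 0, 0, 0, 0, -0.0055, 0.0205, 0.03, 0, 0, 0, 0, -0.007, 0.026, 0.03, 0, 0, 0, 0, -0.0073, 0.0275, 0.03, 0, 0, 0, 0, -0.0073, 0.0275, 0.03]
}}

```text
clock: 26.52
position: [0.5408, -0.0111, 0.2082]
ee_rot: [0.628, 0.767, 0.1, 0.082]
ft_force: [0.0, -0.1, -2.5]
grip_width: 0.085
grasp_force: 39.0
```

Emit:
{"name": "play_rows", "arguments": {
  "plan": [0, 0, 0, 0, -0.0005, 0.002, 0.03, 0, 0, 0, 0, -0.001, 0.004, 0.03, 0, 0, 0, 0, -0.001, 0.004, 0.03]
}}

```text
clock: 26.9
position: [0.5408, -0.0111, 0.2039]
ee_rot: [0.628, 0.767, 0.1, 0.082]
ft_force: [0.5, -0.8, -1.9]
grip_width: 0.086
grasp_force: 39.0
```

Emit:
{"name": "play_rows", "arguments": {
  "plan": [0, 0, 0, 0, -0.0005, 0.002, 0.03, 0, 0, 0, 0, -0.001, 0.004, 0.03, 0, 0, 0, 0, -0.001, 0.004, 0.03]
}}

```text
clock: 27.28
position: [0.5408, -0.0111, 0.1997]
ee_rot: [0.628, 0.767, 0.1, 0.082]
ft_force: [0.9, 0.4, -1.6]
grip_width: 0.081
grasp_force: 39.0
```

Emit:
{"name": "play_rows", "arguments": {
  "plan": [0, 0, 0, 0, -0.0005, 0.0015, 0.03, 0, 0, 0, 0, -0.0008, 0.003, 0.03, 0, 0, 0, 0, -0.0008, 0.003, 0.03]
}}

```text
clock: 27.65
position: [0.5408, -0.0111, 0.1967]
ee_rot: [0.628, 0.767, 0.1, 0.082]
ft_force: [0.5, -0.8, -2.7]
grip_width: 0.085
grasp_force: 39.0
```

Emit:
{"name": "play_rows", "arguments": {
  "plan": [0, 0, 0, 0, -0.0005, 0.0015, 0.03, 0, 0, 0, 0, -0.0008, 0.003, 0.03, 0, 0, 0, 0, -0.0008, 0.003, 0.03]
}}

```text
clock: 28.02
position: [0.5411, -0.0111, 0.1943]
ee_rot: [0.628, 0.767, 0.1, 0.083]
ft_force: [-3.7, 0.2, 3.7]
grip_width: 0.081
grasp_force: 39.8
```

Emit:
{"name": "play_rows", "arguments": {
  "plan": [0, 0, 0, 0, -0.0003, 0.001, 0.03, 0, 0, 0, 0, -0.0005, 0.002, 0.03, 0, 0, 0, 0, -0.0005, 0.002, 0.03]
}}

```text
clock: 28.4
position: [0.5412, -0.0111, 0.1923]
ee_rot: [0.628, 0.767, 0.1, 0.083]
ft_force: [-5.3, -0.2, 6.6]
grip_width: 0.079
grasp_force: 39.9
```

Run:
```python
from h import *
im,m,o=snap('w17');print(o['clock'],o['position'],o['ft_force'])
R=Ro.from_quat(o['ee_rot']).as_matrix();print('bar est',o['position']-.018*R[:,2])
s,ms,_=snap('s17','scene')
for n in('s15','s17','s14'):
    pass
```

```text
28.4 [ 0.54116641 -0.01112979  0.19234935] [-5.33065933 -0.19258221  6.58153237]
bar est [ 0.53661472 -0.01203294  0.20974091]
```

Emit:
{"name": "play_rows", "arguments": {
  "plan": [0, 0, 0, 0, -0.001, -0.001, 0.03, 0, 0, 0, 0, -0.0017, -0.0015, 0.03, 0, 0, 0, 0, -0.0017, -0.0015, 0.03]
}}

```text
clock: 28.88
position: [0.5389, -0.0116, 0.1927]
ee_rot: [0.628, 0.767, 0.1, 0.082]
ft_force: [-0.1, 0.1, 0.6]
grip_width: 0.081
grasp_force: 39.2
```

Emit:
{"name": "play_rows", "arguments": {
  "plan": [0, 0, 0, 0, -0.0007, 0.0005, 0.03, 0, 0, 0, 0, -0.0013, 0.0007, 0.03, 0, 0, 0, 0, -0.0013, 0.0007, 0.03]
}}

```text
clock: 29.25
position: [0.5387, -0.0116, 0.1924]
ee_rot: [0.628, 0.767, 0.101, 0.083]
ft_force: [3.2, -0.1, 4.9]
grip_width: 0.079
grasp_force: 39.6
```

Emit:
{"name": "play_rows", "arguments": {
  "plan": [0, 0, 0, 0, 0.0008, -0.0008, 0.03, 0, 0, 0, 0, 0.0008, -0.0008, 0.03, 0, 0, 0, 0, 0.0008, -0.0008, 0.03]
}}

```text
clock: 29.62
position: [0.5383, -0.0117, 0.1925]
ee_rot: [0.628, 0.767, 0.1, 0.082]
ft_force: [2.2, -0.2, 2.4]
grip_width: 0.082
grasp_force: 39.4
```

Run:
```python
from h import *
im,m,o=snap('w18');print(o['clock'],o['position'],o['ft_force'])
R=Ro.from_quat(o['ee_rot']).as_matrix();bar=o['position']-.018*R[:,2];print('bar est',bar)
# prongs +-32mm: where the +y and -y seats should appear, and image there
l=np.array([-.198,.980,0])
for k in(.023,.032,.045,.05):print(k,proj(m,bar+k*l).round(1))
for r in range(190,275,7):
    x=im[r,270:370].astype(int);print(r,''.join('#' if v.max()<60 else ('.' if v[0]-v[2]>40 else ('w' if v.mean()>170 else 'g')) for v in x[::2]))
```

```text
29.625 [ 0.53834156 -0.01167847  0.19252968] [ 2.16715892 -0.17683613  2.40144974]
bar est [ 0.53380929 -0.01258527  0.20992612]
0.023 [319.6 261.6]
0.032 [319.6 240.6]
0.045 [319.5 208.9]
0.05 [319.5 196.2]
190 ggggggggggggggggggggggggggwwwgggwwwwwwwgggggggggg#
197 wwwwwwwwgwggggggggggggggwwggggggggggggggggggg#gggg
204 wwwwwwwwwwwwwwwwwwwwwwggwwwgggggggggggwgggg######g
211 ggggggggggggggggggggggggwwwwggggggggggggggg#####gg
218 wwwwwwwwwwwwwwwwggggggggwwwwgggggggggggggggg#####g
225 ggggggggggggggggggggggggwwwwggggwwwgwgwggggggggggg
232 ggggggggggggggggggggggggggggggggggggggggggggwwwwww
239 gggggggggggggggggggggggggggggggggggggggggggggggggg
246 gggggggggggggggggggggggggggggggggggggggggggggggggg
253 wwwwgggggggggggggggggggggggggggggggggggwwwwwwwwwww
260 gggggggggggggggggggggg#gggggg#ggggggggggwwwwwwwwww
267 ggggggggggggggggggggg##########ggggggwwwwwwwwwwwww
274 ggggwwwwwwwwwwwgggggg##########ggggwwwwwwwwwwwwwww
```

The wire crosses a prong at about image rows 232–246, as expected for the +32 mm seat, and the forces show the bar resting on the fork. I'll let go gently.

Emit:
{"name": "play_rows", "arguments": {
  "plan": [0, 0, 0, 0, 0.0005, -0.0005, 0.08, 0, 0, 0, 0, 0.0005, -0.0005, 0.1, 0, 0, 0, 0, 0.0005, -0.0005, 0.12, 0, 0, 0, 0, 0.0005, -0.0005, 0.12, 0, 0, 0, 0, 0.0005, -0.0005, 0.16, 0, 0, 0, 0, 0.0005, -0.0005, 0.16],
  "squeeze": 20
}}

```text
clock: 30.42
position: [0.5388, -0.0116, 0.1933]
ee_rot: [0.628, 0.767, 0.1, 0.082]
ft_force: [0.7, 0.9, -1.1]
grip_width: 0.156
grasp_force: 0.0
```

Run:
```python
from h import *
im,m,o=snap('w19');print(o['clock'],o['position'],o['ft_force'],o['grip_width'])
R=Ro.from_quat(o['ee_rot']).as_matrix();bar=o['position']-.018*R[:,2]
l=np.array([-.198,.980,0]);print(proj(m,bar),proj(m,bar+.02*l));runs(im,250,320,10,290,350)
for n in('s17',):
  pass
s,ms,_=snap('s19','scene')
d=cv2.absdiff(load('s17')[0],s).max(2);print((d>40).sum())
```

```text
30.425 [ 0.53878275 -0.01157485  0.19326048] [ 0.74233296  0.89316537 -1.0805955 ] 0.15631965709111292
[319.76678555 311.90129232] [319.65445261 268.39974561]
250 []
260 [(311, 313), (325, 327)]
270 [(309, 328)]
280 [(309, 328)]
290 [(300, 305), (309, 328), (337, 341)]
300 [(299, 305), (309, 328), (338, 342)]
310 [(298, 305), (310, 328), (337, 344)]
575
```

The sleeve stayed put at columns 309–328 with the pads open on both sides. I'll retract along the tool axis.

Emit:
{"name": "play_rows", "arguments": {
  "plan": [0, 0, 0, 0, 0, -0.005, 0.2, 0, 0, 0, 0, 0, -0.015, 0.2, 0, 0, 0, 0, 0, -0.03, 0.2, 0, 0, 0, 0, 0, -0.05, 0.2, 0, 0, 0, 0, 0, -0.075, 0.2, 0, 0, 0, 0, 0, -0.1, 0.2, 0, 0, 0, 0, 0, -0.1, 0.2]
}}

```text
clock: 31.4
position: [0.5143, -0.0167, 0.293]
ee_rot: [0.628, 0.767, 0.101, 0.084]
ft_force: [0.5, -0.2, -1.6]
grip_width: 0.2
grasp_force: 0.0
```

```bash
cat > blob.py <<'E'
from h import *
def dark(im,c,r=40,mn=60,th=60):
    u,v=np.array(c).round().astype(int);x0,y0=max(u-r,0),max(v-r,0);b=(im[y0:v+r,x0:u+r].max(2)<th).astype(np.uint8)
    n,l,s,ce=cv2.connectedComponentsWithStats(b);out=[]
    for i in range(1,n):
        if s[i,4]>=mn:
            k=cv2.minAreaRect(np.argwhere(l==i)[:,::-1].astype(np.float32));out.append(((ce[i]+[x0,y0]).round(1),int(s[i,4]),np.round(k[1],1)))
    return out
E
python3 - <<'E'
from blob import *
bar=np.array([.534,-.0125,.21])
im,m,o=snap('w20');print(o['clock'],o['position'],o['ft_force'],o['joint_pos'].round(2));print(proj(m,bar),dark(im,proj(m,bar)))
print('knob exp',[proj(m,[.593,-.0005,z]).round(1) for z in(.232,.2435)])
s,ms,_=snap('s20','scene');print('scene',proj(ms,bar),dark(s,proj(ms,bar),25,8,75))
t,mt,_=snap('t20','top');print('top',proj(mt,bar),dark(t,proj(mt,bar),22,8,75))
E
```

```text
31.4 [ 0.51425601 -0.0166937   0.29299179] [ 0.50638371 -0.20424178 -1.63137839] [ 0.45 -0.13 -0.43  1.83 -0.12  1.17  0.25]
[317.09670175 239.79415317] [(array([317.2, 238.8]), 716, array([63., 12.]))]
knob exp [array([409.4, 241.9]), array([417.9, 247. ])]
scene [314.69099169 229.95384708] [(array([308.6, 208.2]), 24, array([ 1.9, 11.4])), (array([334.3, 212.3]), 63, array([8.5, 8. ])), (array([314.7, 230.2]), 17, array([10.8,  1.5]))]
top [320.65375628 254.80316066] [(array([316. , 233.8]), 21, array([2., 8.])), (array([325.2, 240.2]), 18, array([3., 6.])), (array([317.6, 241.7]), 20, array([4., 5.])), (array([321., 252.]), 95, array([12.6, 17.8]))]
```

The rack now hangs on the fork: the scene view finds the sleeve at (314.7,230.2) against a predicted (314.7,230.0). Next I check that it hangs level, then move over the knob.

Run:
```python
from blob import *
im,m,_=load('w20');s,ms,_=load('s20')
print('sleeve',tri((m,(317.2,238.8)),(ms,(314.7,230.2))))
b=(im.max(2)<60).astype(np.uint8)[199:279,277:357];ys,xs=np.where(b)
p=cv2.fitLine(np.c_[xs,ys].astype(np.float32),2,0,.01,.01).ravel();print('line',p[0]/p[1])
bar=np.array([.534,-.0125,.21])
for dz in(-.004,0,.004):
    l=np.array([-.0198*1.15,.098*.23,dz/2]);a,c=proj(m,bar+l),proj(m,bar-l);print(dz,(a-c)[0]/(a-c)[1])
print(dark(im,(413,245),30,60))
R=tool(11.4,15);print(rel([.598,.0004,.285],R))
```

```text
sleeve (array([ 0.53431019, -0.01206606,  0.20893529]), [np.float64(0.0), np.float64(0.0)])
line -0.07905051
-0.004 0.7283885034244588
0 0.7248120533125191
0.004 0.7210608312373588
[(array([439. , 232.7]), 157, array([32.,  6.])), (array([406.3, 238.9]), 1174, array([38., 37.]))]
(array([-0.12,  0.02, -0.03]), array([-0.    ,  0.0823,  0.0266]))
```

Emit:
{"name": "play_rows", "arguments": {
  "plan": [0, 0, 0, 0, 0.01, -0.003, 0.1, 0, 0, 0, 0, 0.03, 0.004, 0, 0, 0, 0, 0, 0.05, 0.012, 0, 0, 0, 0, 0, 0.07, 0.02, 0, 0, 0, 0, 0, 0.082, 0.0266, 0, 0, 0, 0, 0, 0.082, 0.0266, 0, 0, 0, 0, 0, 0.082, 0.0266, 0]
}}

```text
clock: 32.42
position: [0.5977, 0.0003, 0.2853]
ee_rot: [0.628, 0.767, 0.1, 0.082]
ft_force: [-0.0, 1.4, -0.1]
grip_width: 0.001
grasp_force: 0.0
```

Run:
```python
from blob import *
im2,m2,o=snap('w21');print(o['clock'],o['position'],o['ft_force'],o['grip_width'])
def ends(im,c):
    u,v=np.array(c).round().astype(int);b=(im[v-45:v+45,u-30:u+30].max(2)<60).astype(np.uint8)
    n,l,s,ce=cv2.connectedComponentsWithStats(b);i=1+np.argmax(s[1:,4]);ys,xs=np.where(l==i);print(s[i])
    p=cv2.fitLine(np.c_[xs,ys].astype(np.float32),2,0,.01,.01).ravel();p[:2]*=np.sign(p[1]);t=(np.c_[xs,ys]-p[2:])@p[:2]
    return [p[2:]+p[:2]*k+[u-30,v-45] for k in(t.min(),t.max())]
im,m,_=load('w20');bar=np.array([.534,-.0125,.21])
A=ends(im,proj(m,bar));B=ends(im2,proj(m2,bar))
for a,b in zip(A,B):print(tri((m,a),(m2,b)))
l=np.array([-.0045,.0225,0])
print(A,proj(m,bar+l),proj(m,bar-l));print(B,proj(m2,bar+l),proj(m2,bar-l))
```

```text
32.425 [5.97654606e-01 2.54516277e-04 2.85320823e-01] [-0.04908597  1.36410045 -0.07622554] 0.0012744415938934798
[ 24  13  13  64 716]
[ 19   9  22  72 999]
(array([0.5292961 , 0.01040702, 0.21161099]), [np.float64(0.0002), np.float64(0.0002)])
(array([ 0.53886837, -0.03627512,  0.20911216]), [np.float64(0.0002), np.float64(0.0002)])
[array([317.45772075, 207.95771633]), array([316.97664722, 271.01508099])] [317.01942879 207.87014164] [317.17186123 270.06871789]
[array([185.27549224, 218.34210568]), array([194.10104482, 289.11210718])] [185.83838948 218.67948306] [193.57481086 287.50996845]
```

The sleeve's ends triangulate to 0.2116 and 0.2091 m, so the bar is level and aligned with the stand. Now I descend onto the knob.

Emit:
{"name": "play_rows", "arguments": {
  "plan": [0, 0, 0, 0, -0.0013, 0.0048, 0, 0, 0, 0, 0, -0.0026, 0.0097, 0, 0, 0, 0, 0, -0.0039, 0.0145, 0, 0, 0, 0, 0, -0.0052, 0.0193, 0, 0, 0, 0, 0, -0.0065, 0.0241, 0, 0, 0, 0, 0, -0.0078, 0.029, 0, 0, 0, 0, 0, -0.0091, 0.0338, 0]
}}

```text
clock: 33.35
position: [0.5979, 0.0003, 0.2499]
ee_rot: [0.628, 0.767, 0.1, 0.082]
ft_force: [0.1, 0.2, -0.1]
grip_width: -0.002
grasp_force: 0.0
```

Emit:
{"name": "play_rows", "arguments": {
  "plan": [0, 0, 0, 0, -0.0013, 0.0048, 0, 0, 0, 0, 0, -0.0026, 0.0097, 0, 0, 0, 0, 0, -0.0026, 0.0097, 0]
}}

```text
clock: 33.72
position: [0.5976, 0.0003, 0.2397]
ee_rot: [0.628, 0.767, 0.1, 0.082]
ft_force: [0.2, -0.8, -0.4]
grip_width: -0.001
grasp_force: 0.0
```

Emit:
{"name": "play_rows", "arguments": {
  "plan": [0, 0, 0, 0, -0.0013, 0.0048, 0, 0, 0, 0, 0, -0.0026, 0.0097, 0, 0, 0, 0, 0, -0.0026, 0.0097, 0]
}}

```text
clock: 34.1
position: [0.5976, 0.0003, 0.2296]
ee_rot: [0.628, 0.767, 0.1, 0.082]
ft_force: [0.5, 0.3, -0.3]
grip_width: 0.001
grasp_force: 0.0
```

Emit:
{"name": "play_rows", "arguments": {
  "plan": [0, 0, 0, 0, -0.0013, 0.0048, 0, 0, 0, 0, 0, -0.0026, 0.0097, 0, 0, 0, 0, 0, -0.0026, 0.0097, 0]
}}

```text
clock: 34.48
position: [0.598, 0.0003, 0.2202]
ee_rot: [0.628, 0.767, 0.1, 0.082]
ft_force: [-0.1, -1.1, 0.1]
grip_width: -0.001
grasp_force: 0.4
```

Run:
```python
from h import *
o=status.get_obs();print(o['ft_force'])
f=np.array([.980,.198,0]);k=np.array([.5928,-.0004,.2325]);R=tool(11.4,25);z=R.as_matrix()[:,2]
for h in(.014,):
    p=k+.003*f+[0,0,h]+.014*z;print(p,rel(p,R))
print('down per mm for tilt 25:',R.inv().apply([0,0,-1]))
```

```text
[-0.0900418  -1.13460942  0.07322941]
[0.60153993 0.00136347 0.23381169] (array([-10.08,   0.03,  -0.03]), array([ 0.0003,  0.0071, -0.0122]))
down per mm for tilt 25: [-5.55111512e-17 -4.22618262e-01  9.06307787e-01]
```

Emit:
{"name": "play_rows", "arguments": {
  "plan": [0, 0, 0, 0, 0.0025, -0.01, 0, -4, 0, 0, 0, 0.005, -0.0122, 0, -7, 0, 0, 0, 0.0065, -0.0122, 0, -10, 0, 0, 0, 0.007, -0.0122, 0, -10, 0, 0, 0, 0.007, -0.0122, 0, -10, 0, 0, 0, 0.007, -0.0122, 0]
}}

```text
clock: 35.22
position: [0.6016, 0.0011, 0.2343]
ee_rot: [0.619, 0.756, 0.166, 0.137]
ft_force: [-0.1, -0.1, 0.0]
grip_width: 0.003
grasp_force: 0.0
```

Emit:
{"name": "play_rows", "arguments": {
  "plan": [0, 0, 0, 0, -0.0021, 0.0045, 0, 0, 0, 0, 0, -0.0034, 0.0073, 0, 0, 0, 0, 0, -0.0042, 0.0091, 0, 0, 0, 0, 0, -0.0042, 0.0091, 0]
}}

```text
clock: 35.72
position: [0.6014, 0.0011, 0.2235]
ee_rot: [0.619, 0.756, 0.167, 0.136]
ft_force: [-0.3, -0.8, 0.9]
grip_width: 0.002
grasp_force: 0.0
```

Emit:
{"name": "play_rows", "arguments": {
  "plan": [0, 0, 0, 0, -0.0021, 0.0045, 0, 0, 0, 0, 0, -0.0034, 0.0073, 0, 0, 0, 0, 0, -0.0042, 0.0091, 0, 0, 0, 0, 0, -0.0042, 0.0091, 0]
}}

```text
clock: 36.22
position: [0.6019, 0.001, 0.2145]
ee_rot: [0.619, 0.755, 0.167, 0.137]
ft_force: [-1.7, -0.3, 4.7]
grip_width: -0.003
grasp_force: 2.6
```

Contact is made at about 5 N. I'll press on.

Emit:
{"name": "play_rows", "arguments": {
  "plan": [0, 0, 0, 0, -0.0017, 0.0036, 0, 0, 0, 0, 0, -0.0042, 0.0091, 0, 0, 0, 0, 0, -0.0068, 0.0145, 0, 0, 0, 0, 0, -0.0093, 0.0199, 0, 0, 0, 0, 0, -0.0118, 0.0254, 0, 0, 0, 0, 0, -0.0144, 0.0308, 0, 0, 0, 0, 0, -0.0169, 0.0363, 0, 0, 0, 0, 0, -0.0169, 0.0363, 0]
}}

```text
clock: 37.22
position: [0.6018, 0.0011, 0.174]
ee_rot: [0.619, 0.755, 0.167, 0.137]
ft_force: [0.2, 0.0, 1.6]
grip_width: -0.001
grasp_force: 0.9
```

Run:
```python
from blob import *
im,m,o=snap('w22');print(o['position'],o['ft_force'],o['joint_pos'].round(2))
s,ms,_=snap('s22','scene');t,mt,_=snap('t22','top')
for z in(.21,.18,.17,.16):print(z,proj(ms,[.534,-.0123,z]).round(1))
print(dark(s,proj(ms,[.534,-.0123,.175]),22,6,75))
```

```text
[0.60179003 0.0010595  0.17398453] [0.16418444 0.02234477 1.58058266] [ 0.44  0.05 -0.48  1.97 -0.07  0.7   0.2 ]
0.21 [314.6 229.9]
0.18 [314.5 241.2]
0.17 [314.4 244.8]
0.16 [314.4 248.5]
[(array([323.1, 225.4]), 175, array([29.5, 12.4]))]
```

Run:
```python
from blob import *
im,m,o=load('w22')
for z in(.21,.18,.17,.165):
    c=proj(m,[.534,-.0123,z]);print(z,c.round(1))
print(dark(im,proj(m,[.534,-.0123,.175]),60,150))
```

```text
0.21 [167.8 379. ]
0.18 [163.9 331.9]
0.17 [162.9 319.9]
0.165 [162.5 314.4]
[(array([162. , 310.5]), 2000, array([95. , 22.7])), (array([192.3, 369.9]), 2116, array([45., 87.]))]
```

The sleeve has gone down with the fork to about z = 0.17. I'll continue to the stop.

Emit:
{"name": "play_rows", "arguments": {
  "plan": [0, 0, 0, 0, -0.0017, 0.0036, 0, 0, 0, 0, 0, -0.0034, 0.0073, 0, 0, 0, 0, 0, -0.0051, 0.0109, 0, 0, 0, 0, 0, -0.0068, 0.0145, 0, 0, 0, 0, 0, -0.0076, 0.0163, 0]
}}

```text
clock: 38.0
position: [0.6026, 0.001, 0.1591]
ee_rot: [0.618, 0.755, 0.167, 0.138]
ft_force: [-32.4, -0.2, 45.5]
grip_width: -0.001
grasp_force: 24.0
```

Emit:
{"name": "play_rows", "arguments": {
  "plan": [0, 0, 0, 0, -0.0008, 0.0018, 0, 0, 0, 0, 0, -0.0017, 0.0036, 0]
}}

```text
clock: 38.25
position: [0.6062, 0.0014, 0.1591]
ee_rot: [0.618, 0.755, 0.17, 0.142]
ft_force: [-12.5, 0.4, 40.3]
grip_width: 0.004
grasp_force: 19.8
```

Emit:
{"name": "play_rows", "arguments": {
  "plan": [0, 0, 0, 0, -0.0008, 0.0018, 0, 0, 0, 0, 0, -0.0013, 0.0027, 0]
}}

```text
clock: 38.5
position: [0.6079, 0.0014, 0.1586]
ee_rot: [0.617, 0.754, 0.172, 0.144]
ft_force: [-24.8, -0.8, 60.5]
grip_width: 0.003
grasp_force: 29.2
```

Emit:
{"name": "play_rows", "arguments": {
  "plan": [0, 0, 0, 0, 0.0008, -0.004, 0, 0, 0, 0, 0, 0.002, -0.012, 0, 0, 0, 0, 0, 0, -0.03, 0, 0, 0, 0, 0, 0, -0.055, 0, 0, 0, 0, 0, 0, -0.085, 0, 0, 0, 0, 0, 0, -0.115, 0, 0, 0, 0, 0, 0, -0.115, 0]
}}

```text
clock: 39.38
position: [0.5538, -0.009, 0.2546]
ee_rot: [0.619, 0.755, 0.167, 0.138]
ft_force: [0.8, -0.3, 0.3]
grip_width: 0.003
grasp_force: 0.0
```

Run:
```python
from blob import *
im,m,o=snap('w23');print(o['clock'],o['position'],o['ft_force'])
s,ms,_=snap('s23','scene')
for z in(.16,.153,.146,.14):print(z,proj(m,[.534,-.0123,z]).round(1),proj(ms,[.534,-.0123,z]).round(1),proj(m,[.593,-.0005,z+.0225]).round(1))
c=proj(m,[.534,-.0123,.15]);print(dark(im,c,55,150));print(dark(s,proj(ms,[.534,-.0123,.15]),20,6,80))
```

```text
39.375 [ 0.55381935 -0.00895451  0.2546004 ] [ 0.77413528 -0.30256895  0.33936303]
0.16 [235.  242.9] [314.4 248.5] [328.5 240.7]
0.153 [232.9 240.1] [314.4 251. ] [324.2 238.1]
0.146 [230.9 237.5] [314.3 253.5] [320.  235.5]
0.14 [229.2 235.3] [314.3 255.6] [316.6 233.4]
[(array([230.7, 237.4]), 714, array([61.6, 12.6]))]
[(array([331.4, 236.2]), 31, array([7., 4.])), (array([315., 254.]), 7, array([7.2, 0.6]))]
```

Both views put the sleeve at z ≈ 0.146 (wrist (230.7,237.4) against a predicted (230.9,237.5)). That means the fork is fully down with the rack still hanging. I'll do one last check of level and bystanders, then hand in.

Run:
```python
from blob import *
im,m,o=load('w23');u,v=231,237
b=(im[v-45:v+45,u-30:u+30].max(2)<60).astype(np.uint8);n,l,s,ce=cv2.connectedComponentsWithStats(b);i=1+np.argmax(s[1:,4]);ys,xs=np.where(l==i)
p=cv2.fitLine(np.c_[xs,ys].astype(np.float32),2,0,.01,.01).ravel();print('slope',p[0]/p[1])
for dz in(-.005,0,.005):
    q=np.array([-.0046,.0225,dz/2]);c=np.array([.534,-.0123,.146]);d=proj(m,c+q)-proj(m,c-q);print(dz,d[0]/d[1])
t,mt,_=snap('t23','top');a=cv2.imread('pics/top0.png')
for n,(x,y) in dict(vial=(247,211),marker=(212,208),cup=(440,261),timer=(441,301)).items():
    print(n,(cv2.absdiff(a,t)[y-12:y+12,x-12:x+12].max(2)>45).sum())
print(manip.hand_in())
```

```text
slope 0.0737839
-0.005 0.10028056333105269
0 0.08024018937229684
0.005 0.05896522212581092
vial 0
marker 0
cup 0
timer 0
the job is handed in; nothing more can be done
None
```

The rack hangs level by its bail on both prongs, the fork is pressed fully down with the rack in the dish, and the job was handed in at about 39 s; two things could count against it: the force briefly reached about 65 N at the fingertips when the fork hit its stop, and two swing attempts slipped off the bail first (the rack did not move).

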